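# Index the length stop by feel and load the jig

## Robot

A 7-joint arm with a two-finger parallel gripper is mounted at the origin on a cart in front of the work surface, level with it; the furniture and walls round the work are solid. World frame = base frame: x ahead of the robot, y to its left, z up, the work surface at z = 0. Lengths are in m, angles in rad, forces in N, time in s.
With the tool pointing down it reaches from about 0.375 to 0.925 m from the base axis. Payload 3.1 kg.
Tool frame: the origin (TCP) lies at the very end of the fingers, on their centre line; the grasp point (between the pads) lies ctrl.grasp_offset behind it (ctrl.grasp_offset is the distance from the TCP to the grasp point, in m); z points along the fingers, y is the direction in which the jaws open and shut (so a half turn about z gives the same grasp; the last joint's range is limited). The gripper opens to 85 mm and grips with 20 to 120 N. Pads are 22 mm wide; open, the fingers measure 114 mm over their backs; the gripper's body (76 mm by 85 mm) begins 54 mm behind the grasp point. The pads swing forward as they close: fully open they stand 13 mm farther back than shut.
Start: joints at [-1.444, 0.383, 0.044, 1.598, -0.018, 1.161, -0.05], TCP at [0.145, 0.634, 0.231] pointing down, gripper open.
Joint ranges: [-2.61, 2.61], [-0.41, 2.15], [-1.48, 1.57], [0, 2.5], [-1.57, 4.71], [0.05, 1.97], [-2.85, 2.85]. Speed limits (rad/s): [2.79, 2.79, 3.14, 3.14, 3.14, 3.14, 3.14].

## Interface

Orientations are given as a unit quaternion [w, x, y, z].
In Python, from workcell import ctrl, eyes, workorder, spotter gives the robot as it stands.
- The arm moves only by the tool send_rows, never from a script. Its argument "steps" is a list of rows, each a list of 3 entries, a list of its own where there are three numbers: the shift along the world's x, y, z in units of 10 cm (1.0 is 10 cm), then the turn, a rotation vector about the world's x, y, z in units of 2 pi rad (1.0 is 2 pi rad), then the opening, from -1 (shut) to 1 (fully open), so that 0 is half open. A call has 1 to 5 rows; each row is the pose to reach, as a shift and turn from the pose commanded when the call began, turning the shorter way round; what a row does not reach only later rows make up. A row lasts 1/12 s, in which the tool goes at most 41.7 mm and 7.16 degrees, less where a joint would pass 70% of its speed; a pose out of reach is approached as far as the arm can. A call with a number of a shift or a turn outside -1 to 1 is refused whole. A call with a gripper value outside its range is refused whole. The fingers move at their own pace and stop on an object; "force" is the grip in N (left out, the last holds). Time passes only in rows, so rows that repeat a pose let the fingers close. It gives the time, the measured TCP pose, the force and the opening at its end, in the units of the state.
- ctrl.read_state(): the state, without advancing time (a new reading comes with each control period).
- eyes.camera(name): name is "side" or "top" or "wrist"; returns the picture (420x560x3 uint8, red, green, blue); there is no depth.
- eyes.get_calibration(name): a dict with "fx", "fy", "cx", "cy" (pixels), "rvec" (rotation vector, rad) and "tvec" (3), from world to camera coordinates, as OpenCV has them. Camera axes: x right, y down, z forward; pixel columns grow to the right and rows downward; lengths in m; the calibration is good to about 2 mm. The wrist camera is an equidistant fisheye: a pixel r from the principal point sees the ray r / f radians off the axis. A picture is of the moment at which its call begins: read the wrist's pose just before it. get_calibration takes no time and is no camera call; for the wrist camera it gives the pose at the moment of the call.
- workorder.finish_job(): hands the job in, once; it reports no verdict.
Trained networks look in the newest picture that a camera, given by its name, has taken for a name from the list of things; names that differ only in an ending like _2 or _b are one class to them, and where a whole thing is asked for, a point or a joint stands for the part that bears it (a point fixed in the world has none). Each returns a list of dicts, best first, with "conf" (0 to 1); they miss things now and then, are a little off and sometimes report something else, mostly with a low value. They report only what shows in the picture. A call takes as long as a camera call.
- spotter.silhouettes(camera, name): "region" (420x560 bool, what is visible of it) and "bbox" ([left, top, width, height] in pixels, round what is visible of it).
The state is a dict: "t": time; "q": joint angles; "qd": joint speeds; "joint_efforts": joint torques, N m; "ee_pos": TCP position; "tcp_rot": TCP orientation; "ft_force": force on the tool from outside, world axes, zero at the start; "torque": the same for the moment, N m; "opening": opening from 0.0 (shut) to 1.0 (fully open).
Only numpy, scipy, OpenCV 4.12 (cv2) and the standard library are available. Lean on these libraries where they do the work, as an engineer would, in place of code of your own. Each camera call takes 0.05 s, during which the arm holds its last target.

## Task

Set up the length-stop jig for the next cut: clear the dark walnut offcut out of its bed onto the bare table top, stand the red-knobbed index pin from the bit block in the jig's pin hole, and draw the stop out by its black knob until the pin drops fully home through the hidden hole in the stop bar, which you will feel as the stop locks. Then lay the pale leg blank flat in the bed, its long side tight against the fence and its end tight against the locked stop, and let go. Leave the other things where they lie.

Things in the scene. Friction and masses are not known exactly. Their poses are not given: they have to be found in the camera images.
- stop_jig: length-stop jig, held fast to the saw table by magnets. Plywood base, x -50..+50, y -110..+155 mm, 12 mm thick; origin on the table, z up, +y towards the housing. Clevis housing at x -17..+33, y +85..+145, up to z 64: the steel stop bar slides along y between its two knuckles, tail out to y +200 at most. Two magnet switches, 27 mm across, at x -34, y 0 and +125, top z 25.
- bed_end (a point): foot of the fence's face at the open end of the bed (jig x +30, y -110, z 12), jig axes. The aluminium fence runs from here along +y for 188 mm, 16 mm thick (towards +x) and 16 mm tall, top at z 28. The bed is the base's top (z 12) on the fence's -x side, from the stop face to this end; the blank may overhang the end.
- pin_hole (a point): centre of the mouth of the upright 10 mm pin hole on top of the housing (jig x +8, y +115, z 64), jig axes. Below lie the upper knuckle (20 mm), the bar (its hole is 12 mm) and an 11 mm hole in the lower knuckle. Till the bar's hole lies beneath, a pin stands on the bar 20 mm down, knob 28 mm above the housing; it drops by its own weight once the holes line up.
- stop_knob (a point): centre of the stop's black upright knob, 18 mm across, 37 mm tall (z 49..86). Slides along the jig's -y against 3 N friction, 72 mm at most; starts up to 30 mm out. The head is on a fine thread, so the place of the bar's hole is not known from it: it comes under the pin hole 25 to 55 mm further out than at the start. With the pin dropped the stop is locked, with 2 mm of play.
- stop_face (a point): centre of the stop head's brass face (38 mm wide, z 15..43), which looks to the jig's -y and which the blank's end must touch; 12 mm to the -y side of the knob's centre, moves with it. Jig axes.
- pin_knob (a point): centre of the index pin's red knob (22 mm across, 22 mm tall). Below it a steel shank, 8 mm thick and 48 mm long, with a bullet nose tapering to 3 mm over the last 8 mm; its end is 59 mm below this point. z along the pin, up. 70 g. Starts upright in the bit block, knob 24 mm above the block. Fully home, the knob rests on the housing, this point 11 mm above the mouth.
- bit_block: hardwood block 46 x 110 x 30 mm (x, y, z), fixed; origin at the centre of its underside. The pin stands in a hole at its y +32; three router bits, up to 47 mm above the table, stand in its -y half.
- blank_center (a point): centre of the pale leg blank, 40 x 120 x 40 mm, long along its y, about 130 g, lying on the table. In place this point is 20 mm before the fence face, 60 mm from the stop face and 32 mm above the table.
- leg_blank: the same blank; origin at the centre of its underside.
- offcut_center (a point): centre of the dark walnut offcut, 45 x 60 x 35 mm (x, y, z), that lies in the jig's bed, 62 g. Bare table top to put it on: 130 mm and more beyond the jig's open end, past the saw blade and short of the rip fence (a 75 mm tall rail whose face is at world y = -0.34), between the tape measure and the sanding block; or between the jig and the robot.
- walnut_offcut: the same offcut; origin at the centre of its underside.
- index_pin: the index pin; origin at the end of its nose.
- tape_measure: bystander: yellow tape measure, 36 x 93 x 64 mm, origin at its underside.
- sanding_block: bystander: brown sanding block, 64 x 112 x 44 mm, origin at its underside.
- spring_clamp: bystander: orange spring clamp, 50 x 111 x 20 mm, origin at its underside.
- pencil: bystander: red carpenter's pencil, 8 x 170 x 7 mm, origin at its underside.
- wax_tin: bystander: round wax tin, 72 mm across, 26 mm tall, origin at its underside.
- cabinet_knob: bystander: small brass cabinet knob, 29 mm across, 32 mm tall, origin at its underside.

How it is judged:
By the outcome, as a careful person would: the job done as asked, in the order asked, and still so for the second after the job is handed in, with the robot touching nothing.
It also fails if it takes over 72 s, if anything falls off the work surface, if the arm or the gripper's body presses on something with over 40 N, if the wrist force passes 120 N, or if a joint passes its speed limit or range.

## Working session

There is one attempt and no reset: what is moved stays moved. The work goes in short steps, Python scripts to look and compute and a tool call to move; the robot and the scene stay as the last step left them, time stands still between calls to the robot, and variables do not carry over. Pictures are saved under pics/ and viewed, and the job is handed in when it is done.

Besides the shell and the picture viewer there is one more tool, called after "Request:" as a command line: name --argument value ..., lists and objects as JSON in quotes. send_rows: Moves the arm, as the interface text tells. Shifts and turns lie within -1 to 1; 1 stands for 10 cm of shift or 2 pi rad of turn. Its arguments: {"type":"object","properties":{"steps":{"type":"array","items":{"type":"array"}},"force":{"type":"number"}},"required":["steps"]}

```bash
ls; mkdir -p pics
cat > h.py <<'E'
import numpy as np, cv2
from workcell import ctrl, eyes, workorder, spotter
from scipy.spatial.transform import Rotation as R
def st():
    s=ctrl.read_state(); print({k:np.round(s[k],4).tolist() for k in ['t','q','ee_pos','tcp_rot','ft_force','opening']}); return s
def shot(c,fn):
    im=eyes.camera(c); cv2.imwrite('pics/'+fn,im[:,:,::-1]); return im
E
python3 - <<'E'
from h import *
s=st(); print(ctrl.grasp_offset)
for c in ['side','top','wrist']:
    shot(c,c+'0.png'); k=eyes.get_calibration(c); print(c,{a:np.round(b,4).tolist() for a,b in k.items()})
E
```

```text
pics
{'t': 0.0, 'q': [-1.4438, 0.3838, 0.0438, 1.5996, -0.0179, 1.1612, -0.0499], 'ee_pos': [0.1447, 0.6327, 0.2299], 'tcp_rot': [-0.0001, 0.1121, 0.9937, -0.0013], 'ft_force': [-0.2922, 0.5488, -1.073], 'opening': 0.9981}
0.0187
side {'fx': 426.3395, 'fy': 426.3395, 'cx': 282.7388, 'cy': 210.992, 'rvec': [0.1854, -2.8036, 1.2442], 'tvec': [0.5597, 0.1242, 1.0043]}
top {'fx': 440.3489, 'fy': 440.3489, 'cx': 285.8556, 'cy': 207.9049, 'rvec': [2.1651, -2.1676, 0.1218], 'tvec': [-0.0286, 0.5563, 1.06]}
wrist {'fx': 325.1923, 'fy': 325.1923, 'cx': 278.8106, 'cy': 206.1149, 'rvec': [-2.259, -1.8003, -0.2742], 'tvec': [-0.649, -0.039, 0.3807]}
```

View pics/side0.png

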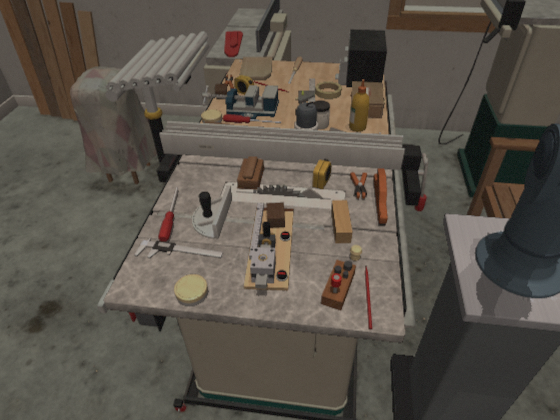

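View pics/top0.png

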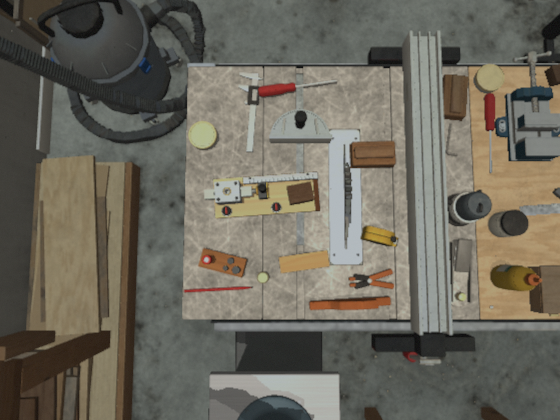

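View pics/wrist0.png

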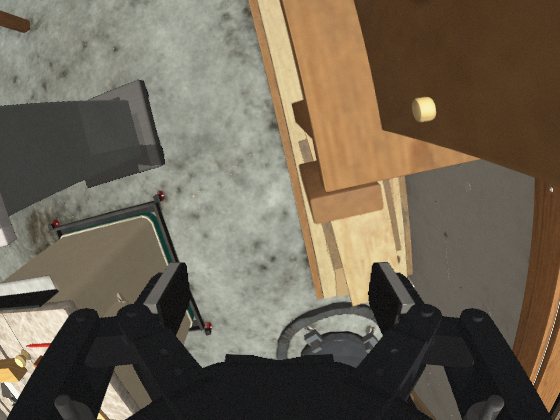

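```bash
cat >> h.py <<'E'
NAMES=['stop_jig','stop_knob','pin_knob','pin_hole','stop_face','bed_end','bit_block','leg_blank','walnut_offcut','tape_measure','sanding_block','spring_clamp','pencil','wax_tin','cabinet_knob']
def proj(c,P,k=None):
    k=k or eyes.get_calibration(c)
    P=np.atleast_2d(P).astype(float)
    if c=='wrist':
        Rm=cv2.Rodrigues(np.array(k['rvec']))[0]; X=P@Rm.T+np.array(k['tvec'])
        th=np.arctan2(np.hypot(X[:,0],X[:,1]),X[:,2]); ph=np.arctan2(X[:,1],X[:,0])
        return np.c_[k['cx']+k['fx']*th*np.cos(ph),k['cy']+k['fy']*th*np.sin(ph)]
    K=np.array([[k['fx'],0,k['cx']],[0,k['fy'],k['cy']],[0,0,1]])
    return cv2.projectPoints(P,np.array(k['rvec'],float),np.array(k['tvec'],float),K,None)[0].reshape(-1,2)
def ray(c,uv,k=None):
    k=k or eyes.get_calibration(c); Rm=cv2.Rodrigues(np.array(k['rvec'],float))[0]; t=np.array(k['tvec'])
    x=(uv[0]-k['cx'])/k['fx']; y=(uv[1]-k['cy'])/k['fy']
    if c=='wrist':
        r=np.hypot(x,y); d=np.array([np.sin(r)*x/r,np.sin(r)*y/r,np.cos(r)])
    else: d=np.array([x,y,1])
    return -Rm.T@t, Rm.T@d
def atz(c,uv,z,k=None):
    o,d=ray(c,uv,k); return o+d*(z-o[2])/d[2]
def box(x0,x1,y0,y1,z0,z1): return np.array([[x,y,z] for x in (x0,x1) for y in (y0,y1) for z in (z0,z1)])
def place(P,x,y,yaw,z=0):
    c,s=np.cos(yaw),np.sin(yaw); P=np.atleast_2d(P); return np.c_[x+c*P[:,0]-s*P[:,1],y+s*P[:,0]+c*P[:,1],P[:,2]+z]
E
python3 - <<'E'
from h import *
ims={}
for c in ['top','side']:
    im=eyes.camera(c); ims[c]=im
    vis=im.copy()
    for n in NAMES:
        r=spotter.silhouettes(c,n)
        if not r: print(c,n,None); continue
        b=r[0]; m=b['region']; ys,xs=np.nonzero(m)
        print(c,n,round(b['conf'],2),b['bbox'],xs.mean().round(1),ys.mean().round(1),[round(q['conf'],2) for q in r[1:]])
        np.save(f'm_{c}_{n}.npy',m)
        cs,_=cv2.findContours(m.astype(np.uint8),cv2.RETR_EXTERNAL,cv2.CHAIN_APPROX_NONE); cv2.drawContours(vis,cs,-1,(0,255,0),1)
    cv2.imwrite(f'pics/seg_{c}.png',vis[:,:,::-1])
t=ims['top'][165:285,180:330]; cv2.imwrite('pics/topz.png',cv2.resize(t,None,fx=5,fy=5,interpolation=cv2.INTER_CUBIC)[:,:,::-1])
t=ims['side'][180:310,220:380]; cv2.imwrite('pics/sidez.png',cv2.resize(t,None,fx=4.5,fy=4.5,interpolation=cv2.INTER_CUBIC)[:,:,::-1])
E
```

```text
top stop_jig 0.79 [199.4, 171.3, 120.5, 49.5] 259.8 194.5 [0.25]
top stop_knob 0.52 [250.7, 184.2, 17.4, 14.1] 261.0 189.9 []
top pin_knob 0.48 [288.1, 182.9, 26.3, 22.8] 299.8 192.7 []
top pin_hole 0.59 [203.8, 171.4, 118.8, 48.2] 259.6 194.5 []
top stop_face 0.57 [250.4, 181.2, 19.1, 18.0] 260.7 190.0 []
top bed_end 0.69 [203.1, 171.1, 118.1, 45.0] 259.9 194.5 []
top bit_block 0.67 [198.6, 250.9, 48.3, 24.3] 224.3 262.3 []
top leg_blank 0.66 [279.0, 251.8, 49.1, 21.9] 303.3 260.9 []
top walnut_offcut 0.62 [286.6, 179.7, 27.1, 27.5] 299.8 192.7 [0.57]
top tape_measure 0.69 [361.2, 224.8, 33.6, 21.7] 378.3 235.2 [0.31]
top sanding_block 0.76 [347.2, 139.7, 48.0, 30.0] 371.7 153.9 []
top spring_clamp 0.71 [348.6, 269.3, 45.2, 19.0] 371.2 279.5 []
top pencil 0.76 [184.0, 284.0, 65.5, 5.1] 213.7 288.6 []
top wax_tin 0.91 [189.2, 121.5, 26.4, 24.7] 201.9 134.1 [0.52]
top cabinet_knob 0.4 [257.7, 270.5, 13.0, 15.2] 261.6 276.5 []
side stop_jig 0.92 [242.2, 203.6, 50.4, 85.5] 268.8 252.3 []
side stop_knob 0.53 [258.5, 222.9, 12.3, 24.0] 266.4 235.0 []
side pin_knob 0.72 [244.9, 202.8, 50.3, 87.0] 268.8 252.3 [0.48]
side pin_hole 0.76 [244.9, 203.7, 49.4, 85.7] 269.0 252.2 [0.6]
side stop_face 0.81 [260.4, 222.2, 14.4, 24.8] 266.5 235.6 []
side bed_end 0.76 [244.5, 201.1, 47.4, 90.9] 268.8 252.6 [0.64]
side bit_block 0.98 [322.8, 261.6, 32.6, 48.4] 338.3 284.6 [0.51]
side leg_blank 0.95 [331.5, 198.4, 21.2, 45.5] 340.8 220.9 [0.36]
side walnut_offcut 0.92 [265.2, 203.0, 18.4, 25.4] 275.4 214.0 [0.49, 0.49, 0.3]
side tape_measure 0.87 [310.3, 158.2, 21.3, 28.7] 321.1 172.8 []
side sanding_block 0.82 [236.7, 154.1, 29.8, 33.1] 250.2 172.4 []
side spring_clamp 0.71 [351.0, 171.2, 18.4, 24.5] 358.9 184.0 [0.36]
side pencil 0.71 [349.7, 245.7, 11.0, 12.0] 355.1 251.6 [0.56]
side wax_tin 0.89 [174.0, 276.0, 33.6, 34.1] 190.7 289.3 []
side cabinet_knob 0.59 [349.3, 245.4, 9.7, 14.2] 355.1 251.7 []
```

View pics/topz.png

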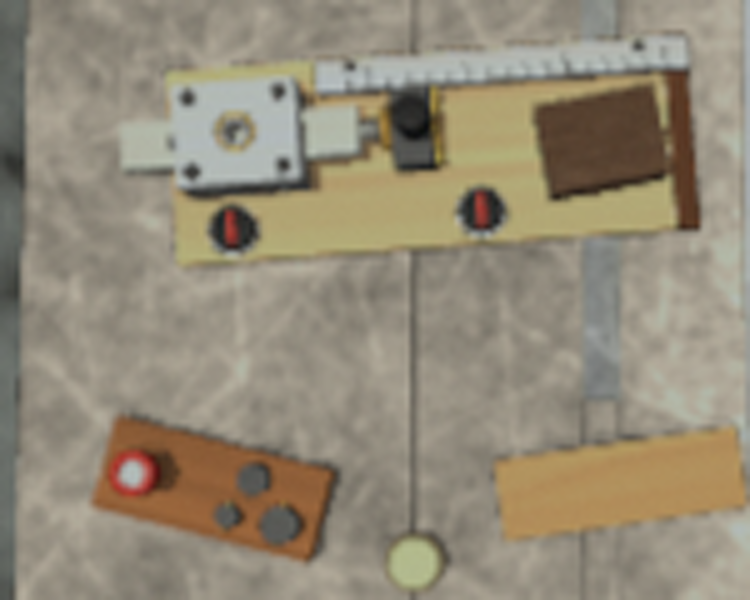

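View pics/sidez.png

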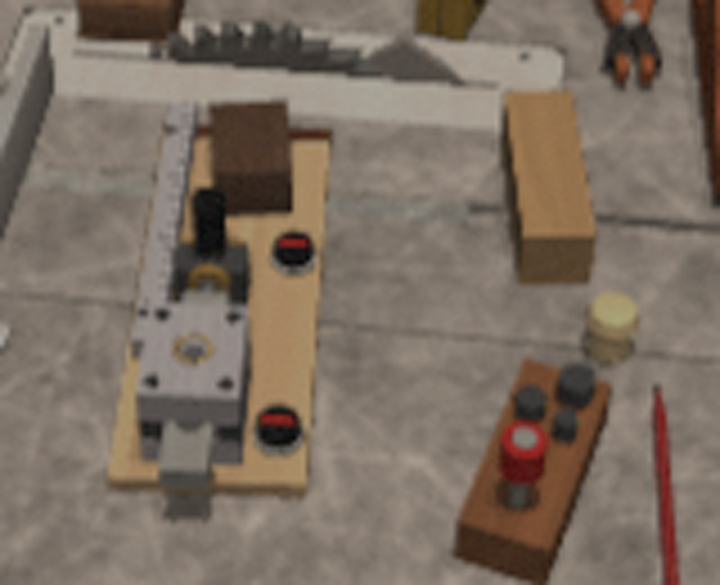

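```bash
cat > fit.py <<'E'
from h import *
from scipy.optimize import least_squares
T=lambda u,v:((u+.5)/5-.5+180,(v+.5)/5-.5+165)
S=lambda u,v:((u+.5)/4.5-.5+220,(v+.5)/4.5-.5+180)
J=[]
A=lambda *a:np.array(a)/1000
top=[((8,115,64),T(235,131)),((-34,0,25),T(482,209)),((-34,125,25),T(232,227)),((50,155,12),T(165,72)),((-50,155,12),T(178,265)),((33,145,64),T(172,82)),((33,85,64),T(297,75)),((-17,85,64),T(307,185)),((-17,145,64),T(178,188)),((46,-110,28),T(687,35)),((-50,-110,12),T(700,228))]
side=[((8,115,64),S(193,349)),((-34,0,25),S(293,243)),((-34,125,25),S(278,425)),((33,145,64),S(137,393)),((33,85,64),S(150,302)),((-17,85,64),S(250,308)),((-17,145,64),S(243,402)),((50,155,12),S(110,480)),((-50,155,12),S(303,487))]
kc={c:eyes.get_calibration(c) for c in ['top','side']}
def res(p,D):
    r=[]
    for c,L in D.items():
        P=place(np.array([a for a,_ in L])/1000,*p); r.append(proj(c,P,kc[c])-np.array([b for _,b in L]))
    return np.concatenate(r)
for D in [{'top':top},{'side':side},{'top':top,'side':side}]:
    f=least_squares(lambda p:res(p,D).ravel(),[.7,.15,0.05],loss='soft_l1')
    print(np.round(f.x,4)); print(np.round(res(f.x,D),1).tolist())
    print('mouth',place(A(8,115,64),*f.x).round(4))
np.save('jig.npy',f.x)
# knob etc triangulate
def tri(u,v):
    o1,d1=ray('top',u,kc['top']);o2,d2=ray('side',v,kc['side'])
    M=np.c_[d1,-d2]; a=np.linalg.lstsq(M,o2-o1,rcond=None)[0]; p,q=o1+a[0]*d1,o2+a[1]*d2
    return (p+q)/2,np.linalg.norm(p-q)
inv=lambda P:(place(np.array([[P[0]-f.x[0],P[1]-f.x[1],P[2]]]),0,0,-f.x[2])*1000).round(1)
p,e=tri(T(411,112),S(208,196)); print('knob top',p.round(4),e.round(4),inv(p))
for c,uv in (('top',T(411,112)),('side',S(208,196))): print(inv(atz(c,uv,.086,kc[c])))
p,e=tri(T(131,472),S(525,437)); print('pinknob top',p.round(4),e.round(4)); 
for c,uv in (('top',T(131,472)),('side',S(525,437))): print(atz(c,uv,.054+.022-0,kc[c]).round(4))
print('block', [atz('top',T(*u),.03,kc['top']).round(4).tolist() for u in [(117,414),(335,468),(308,562),(92,505)]])
print('blockside', [atz('side',S(*u),.03,kc['side']).round(4).tolist() for u in [(530,360),(608,388),(548,578-28),(457,550-28)]])
print('blank', [atz('top',T(*u),.04,kc['top']).round(4).tolist() for u in [(493,462),(738,427),(748,505),(505,540)]])
print('blankside', [atz('side',S(*u),.04,kc['side']).round(4).tolist() for u in [(504,93),(571,90),(593,237),(517,240)]])
print('off', [atz('top',T(*u),.047,kc['top']).round(4).tolist() for u in [(533,103),(655,83),(667,178),(550,199)]])
print('offside', [atz('side',S(*u),.047,kc['side']).round(4).tolist() for u in [(213,106),(287,103),(290,177),(216,179)]])
E
python3 fit.py
```

```text
[ 0.5943 -0.0024  0.0724]
[[0.3, 0.1], [0.1, 0.1], [-0.1, 0.2], [0.2, -0.3], [-0.1, 0.3], [-0.1, 0.6], [-0.3, 0.2], [-1.0, -1.4], [-0.2, -0.1], [0.6, -0.1], [0.6, -0.0]]
mouth [[0.594  0.1129 0.064 ]]
[ 0.5939 -0.0022  0.0749]
[[0.2, 0.4], [0.2, 0.2], [0.2, -0.9], [-0.2, 0.6], [0.1, 0.5], [-0.1, 0.0], [-0.7, -0.5], [-0.7, -0.4], [1.1, -0.1]]
mouth [[0.5933 0.1131 0.064 ]]
[ 0.5941 -0.0023  0.0736]
[[0.3, 0.2], [0.1, 0.2], [-0.1, 0.3], [0.2, -0.1], [-0.1, 0.4], [-0.2, 0.7], [-0.4, 0.3], [-1.0, -1.2], [-0.2, 0.0], [0.5, -0.0], [0.6, 0.0], [0.1, 0.3], [0.1, 0.2], [0.1, -0.9], [-0.3, 0.5], [0.0, 0.4], [-0.3, -0.0], [-0.9, -0.6], [-0.9, -0.5], [0.9, -0.1]]
mouth [[0.5936 0.1129 0.064 ]]
knob top [0.5997 0.0276 0.0875] 0.0002 [[ 7.8 29.5 87.5]]
[[ 8.  29.5 86. ]]
[[ 8.1 27.8 86. ]]
pinknob top [0.4305 0.1582 0.078 ] 0.0011
[0.4311 0.1585 0.076 ]
[0.4299 0.1566 0.076 ]
block [[0.4591, 0.1741, 0.03], [0.4326, 0.067, 0.03], [0.3872, 0.0797, 0.03], [0.4148, 0.1854, 0.03]]
blockside [[0.4282, 0.068, 0.03], [0.3884, 0.0818, 0.03], [0.4147, 0.1846, 0.03], [0.4579, 0.1741, 0.03]]
blank [[0.4355, -0.0105, 0.04], [0.4522, -0.1295, 0.04], [0.4146, -0.1339, 0.04], [0.398, -0.0163, 0.04]]
blankside [[0.4526, -0.1286, 0.04], [0.4139, -0.1361, 0.04], [0.3988, -0.0153, 0.04], [0.4392, -0.008, 0.04]]
off [[0.6105, -0.0301, 0.047], [0.6204, -0.09, 0.047], [0.5733, -0.0955, 0.047], [0.563, -0.0383, 0.047]]
offside [[0.6182, -0.0885, 0.047], [0.5762, -0.0963, 0.047], [0.566, -0.0346, 0.047], [0.6064, -0.028, 0.047]]
```

Request:
send_rows --steps '[[[0.64,-1,0],[0,0,0.032],1],[[0.64,-1,0],[0,0,0.032],1],[[0.64,-1,0],[0,0,0.032],1]]'

```text
t: 2.0
ee_pos: [0.21, 0.5319, 0.231]
tcp_rot: [0.0, 0.01, 1.0, -0.001]
ft_force: [1.3, -0.5, 0.0]
opening: 1.0
```

Request:
send_rows --steps '[[[0.64,-1,0],[0,0,0.031],1],[[0.64,-1,0],[0,0,0.031],1],[[0.64,-1,0],[0,0,0.031],1]]'

```text
t: 2.25
ee_pos: [0.2746, 0.4309, 0.2314]
tcp_rot: [0.0, -0.086, 0.996, -0.0]
ft_force: [0.8, 0.6, 0.4]
opening: 1.003
```

Request:
send_rows --steps '[[[0.64,-1,0],[0,0,0],1],[[0.64,-1,0],[0,0,0],1],[[0.64,-1,0],[0,0,0],1]]'

```text
t: 2.5
ee_pos: [0.3383, 0.3308, 0.2316]
tcp_rot: [0.0, -0.085, 0.996, 0.0]
ft_force: [1.0, -0.2, -0.8]
opening: 1.0
```

Request:
send_rows --steps '[[[0.64,-1,0],[0,0,0],1],[[0.64,-1,0],[0,0,0],1],[[0.64,-1,0],[0,0,0],1]]'

```text
t: 2.75
ee_pos: [0.4023, 0.2308, 0.2317]
tcp_rot: [0.001, -0.085, 0.996, 0.0]
ft_force: [0.3, 0.5, -0.1]
opening: 1.0
```

Request:
send_rows --steps '[[[0.64,-1,0],[0,0,0],1],[[0.64,-1,0],[0,0,0],1],[[0.64,-1,0],[0,0,0],1]]'

```text
t: 3.0
ee_pos: [0.4662, 0.1307, 0.2319]
tcp_rot: [0.001, -0.085, 0.996, 0.0]
ft_force: [0.1, 0.0, -0.7]
opening: 1.003
```

```bash
cat >> h.py <<'E'
def yaw(q): # tool y axis angle rel world +y (mod pi)
    y=R.from_quat([q[1],q[2],q[3],q[0]]).as_matrix()[:,1]; a=np.arctan2(-y[0],y[1]); return (a+np.pi/2)%np.pi-np.pi/2
def go(p,yw=None):
    s=st(); z=R.from_quat([*s['tcp_rot'][1:],s['tcp_rot'][0]]).as_matrix()[:,2]
    print('tool z',z.round(4),'yaw',yaw(s['tcp_rot']).round(4)); d=np.array(p)-s['ee_pos']; print('shift',(d*10).round(3),'turn',None if yw is None else ((yw-yaw(s['tcp_rot']))/2/np.pi).round(4))
E
python3 - <<'E'
from h import *
go([.592,-.063,.12],.172); shot('wrist','w1.png')
E
```

```text
{'t': 3.0, 'q': [-0.7719, 0.0573, 0.4303, 2.0037, -0.0268, 1.0845, 1.4104], 'ee_pos': [0.4662, 0.1307, 0.2319], 'tcp_rot': [0.0008, -0.0846, 0.9964, 0.0001], 'ft_force': [0.148, 0.018, -0.6557], 'opening': 1.0028}
tool z [ 1.5e-03  3.0e-04 -1.0e+00] yaw 0.1693
shift [ 1.258 -1.937 -1.119] turn 0.0004
```

View pics/w1.png

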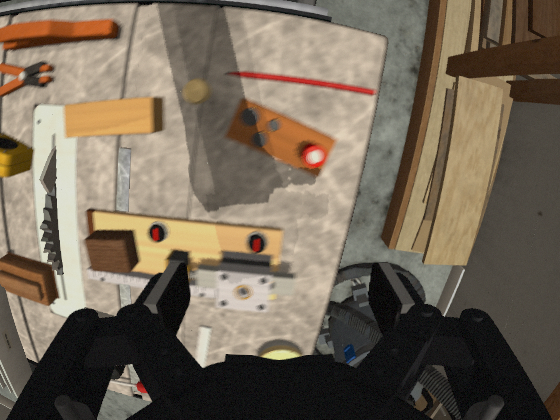

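Run:
```python
from h import *
k=eyes.get_calibration('wrist'); f=np.load('jig.npy')
print('mouth',atz('wrist',(243,291),.064,k).round(4),'pin',atz('wrist',(314,156),.076,k).round(4))
print('sw',atz('wrist',(157,231),.025,k).round(4),atz('wrist',(256,242),.025,k).round(4),place(np.array([[-.034,0,.025],[-.034,.125,.025]]),*f).round(4))
```

```text
mouth [0.5981 0.1018 0.064 ] pin [0.4349 0.1499 0.076 ]
sw [ 0.5598 -0.0144  0.025 ] [0.5528 0.1081 0.025 ] [[ 0.5602 -0.0048  0.025 ]
 [ 0.551   0.1198  0.025 ]]
```

Request:
send_rows --steps '[[[0.62,-0.97,0],[0,0,0],1],[[0.62,-0.97,0],[0,0,0],1],[[0.62,-0.97,0],[0,0,0],1]]'

```text
t: 3.3
ee_pos: [0.5282, 0.0339, 0.2319]
tcp_rot: [0.001, -0.085, 0.996, -0.0]
ft_force: [1.1, 0.3, 0.3]
opening: 0.997
```

Request:
send_rows --steps '[[[0.63,-0.97,-0.5],[0,0,0],1],[[0.63,-0.97,-0.9],[0,0,0],1],[[0.63,-0.97,-0.9],[0,0,0],1],[[0.63,-0.97,-0.9],[0,0,0],1]]'

```text
t: 3.63
ee_pos: [0.5897, -0.0639, 0.1387]
tcp_rot: [-0.001, -0.084, 0.996, -0.001]
ft_force: [-0.8, -0.6, 0.4]
opening: 1.002
```

Run:
```python
from h import *
go([.592,-.063,.017],.172); shot('wrist','w2.png')
```

```text
{'t': 3.6333, 'q': [-0.4123, 0.4182, 0.552, 1.8386, -0.2599, 0.9592, 1.9908], 'ee_pos': [0.5897, -0.0639, 0.1387], 'tcp_rot': [-0.0011, -0.0838, 0.9965, -0.0011], 'ft_force': [-0.7841, -0.5581, 0.4356], 'opening': 1.0018}
tool z [-0.002  -0.0024 -1.    ] yaw 0.1678
shift [ 0.023  0.009 -1.217] turn 0.0007
```

View pics/w2.png

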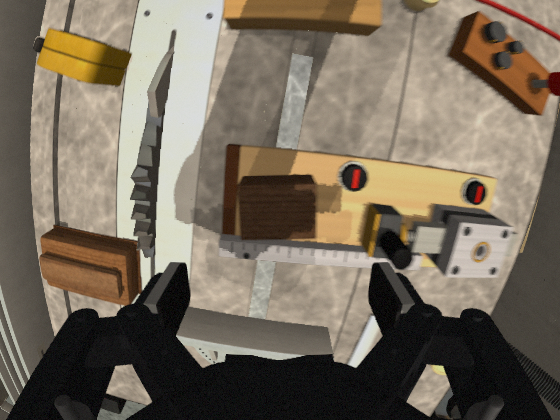

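Run:
```python
from h import *
f=np.load('jig.npy')
k=eyes.get_calibration('wrist');im=shot('wrist','w3.png')
s=st()
Rm=cv2.Rodrigues(np.array(k['rvec']))[0]; print('cam pos',-Rm.T@k['tvec'], Rm[2])
mo=place(np.array([[.008,.115,.064],[-.034,0,.025],[-.034,.125,.025],[.046,-.11,.028],[-.05,.155,.012],[.008,.0295,.086]]),*f)
pr=proj('wrist',mo,k); print(pr.round(1))
v=im.copy()
for p in pr: cv2.circle(v,tuple(int(round(a)) for a in p),3,(0,255,0),1)
cv2.imwrite('pics/w3o.png',v[:,:,::-1])
```

```text
{'t': 3.7333, 'q': [-0.4123, 0.4188, 0.5521, 1.8401, -0.2583, 0.9611, 1.9878], 'ee_pos': [0.588, -0.0643, 0.1378], 'tcp_rot': [-0.0032, -0.0826, 0.9966, -0.0014], 'ft_force': [-0.0357, -0.2226, -0.3849], 'opening': 1.0029}
cam pos [ 0.51376822 -0.07816824  0.27973259] [ 0.29137611  0.04365501 -0.95561195]
[[485.  255. ]
 [359.4 182. ]
 [482.6 196.8]
 [220.6 260.6]
 [501.3 180.9]
 [408.1 263.9]]
```

View pics/w3o.png

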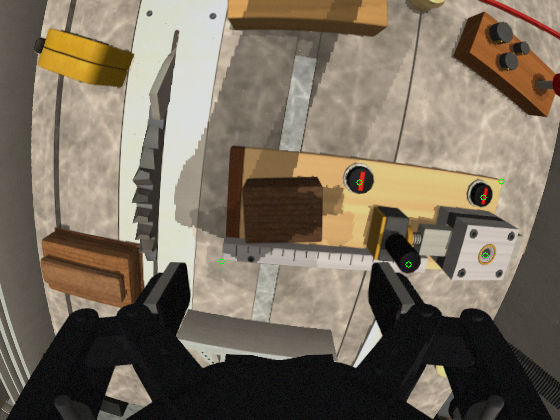

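Request:
send_rows --steps '[[[0.03,0.01,-0.4],[0,0,0.001],1],[[0.03,0.01,-0.6],[0,0,0.001],1],[[0.03,0.01,-0.6],[0,0,0.001],1]]'

```text
t: 3.98
ee_pos: [0.5891, -0.0567, 0.0775]
tcp_rot: [-0.004, -0.09, 0.996, 0.001]
ft_force: [-0.5, 1.0, -0.8]
opening: 1.002
```

Run:
```python
from h import *
go([.592,-.063,.017],.172); shot('side','s1.png')
go([.592,-.063,.017],.172)
```

```text
{'t': 3.9833, 'q': [-0.3834, 0.5043, 0.5083, 1.8679, -0.3169, 0.8589, 2.0341], 'ee_pos': [0.5891, -0.0567, 0.0775], 'tcp_rot': [-0.0043, -0.0897, 0.996, 0.0011], 'ft_force': [-0.5466, 0.9977, -0.8197], 'opening': 1.0018}
tool z [-0.0087  0.0014 -1.    ] yaw 0.1796
shift [ 0.029 -0.063 -0.605] turn -0.0012
{'t': 4.0333, 'q': [-0.3839, 0.5018, 0.5099, 1.8657, -0.3161, 0.8597, 2.0337], 'ee_pos': [0.5908, -0.0572, 0.0798], 'tcp_rot': [-0.0024, -0.0896, 0.996, 0.0008], 'ft_force': [0.1345, 0.3551, -0.1923], 'opening': 0.9989}
tool z [-0.005   0.0011 -1.    ] yaw 0.1794
shift [ 0.012 -0.058 -0.628] turn -0.0012
```

Request:
send_rows --steps '[[[0.01,-0.06,-0.3],[0,0,-0.001],1],[[0.01,-0.06,-0.62],[0,0,-0.001],1],[[0.01,-0.06,-0.62],[0,0,-0.001],1],[[0.01,-0.06,-0.62],[0,0,-0.001],1]]'

```text
t: 4.37
ee_pos: [0.5935, -0.0643, 0.0199]
tcp_rot: [-0.001, -0.086, 0.996, 0.0]
ft_force: [0.8, 0.3, 0.5]
opening: 1.0
```

Run:
```python
from h import *
go([.592,-.063,.017],.172); shot('side','s2.png')
```

```text
{'t': 4.3667, 'q': [-0.3353, 0.5963, 0.4666, 1.8768, -0.3775, 0.7575, 2.0833], 'ee_pos': [0.5935, -0.0643, 0.0199], 'tcp_rot': [-0.0006, -0.086, 0.9963, 0.0004], 'ft_force': [0.839, 0.2679, 0.4637], 'opening': 1.0}
tool z [-1.3e-03  7.0e-04 -1.0e+00] yaw 0.1721
shift [-0.015  0.013 -0.029] turn -0.0
```

Request:
send_rows --steps '[[[0,0,0],[0,0,0],-1],[[0,0,0],[0,0,0],-1],[[0,0,0],[0,0,0],-1],[[0,0,0],[0,0,0],-1],[[0,0,0],[0,0,0],-1]]' --force 35

```text
t: 4.83
ee_pos: [0.5963, -0.0652, 0.0222]
tcp_rot: [0.002, -0.086, 0.996, 0.0]
ft_force: [-2.7, 0.2, 6.7]
opening: 0.698
```

Request:
send_rows --steps '[[[0,0,0],[0,0,0],-1],[[0,0,0.3],[0,0,0],-1],[[0,0,0.6],[0,0,0],-1],[[0,0,0.6],[0,0,0],-1],[[0,0,0.6],[0,0,0],-1]]'

```text
t: 5.25
ee_pos: [0.5964, -0.0656, 0.0825]
tcp_rot: [0.003, -0.085, 0.996, -0.0]
ft_force: [0.5, -0.2, -1.1]
opening: 0.696
```

Run:
```python
from h import *
go([.495,.04,.03],.1); shot('wrist','w4.png')
```

```text
{'t': 5.25, 'q': [-0.3749, 0.5037, 0.5172, 1.858, -0.3225, 0.8565, 2.0429], 'ee_pos': [0.5964, -0.0656, 0.0825], 'tcp_rot': [0.0032, -0.0854, 0.9963, -0.0001], 'ft_force': [0.5111, -0.2326, -1.0704], 'opening': 0.6958}
tool z [ 6.5e-03  3.0e-04 -1.0e+00] yaw 0.1709
shift [-1.014  1.056 -0.525] turn -0.0113
```

View pics/w4.png

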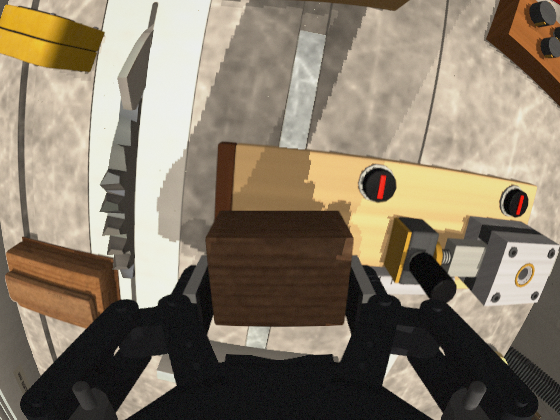

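Request:
send_rows --steps '[[[-0.35,0,0],[0,0,-0.011],-1],[[-0.7,0.2,0],[0,0,-0.011],-1],[[-1,0.5,0],[0,0,-0.011],-1],[[-1,0.85,0],[0,0,-0.011],-1],[[-1,1,0],[0,0,-0.011],-1]]'

```text
t: 5.72
ee_pos: [0.4889, 0.0389, 0.0772]
tcp_rot: [-0.003, -0.053, 0.999, 0.001]
ft_force: [-0.2, 0.9, 0.1]
opening: 0.695
```

Request:
send_rows --steps '[[[0,0,-0.3],[0,0,0],-1],[[0,0,-0.55],[0,0,0],-1],[[0,0,-0.55],[0,0,0],-1],[[0,0,-0.6],[0,0,0],-1],[[0,0,-0.6],[0,0,0],-1]]'

```text
t: 6.13
ee_pos: [0.4932, 0.034, 0.0188]
tcp_rot: [-0.001, -0.051, 0.999, -0.0]
ft_force: [-0.2, -0.5, -0.4]
opening: 0.695
```

Run:
```python
from h import *
go([.495,.04,.012],.1); shot('side','s3.png'); im=eyes.camera('side'); t=im[180:310,220:380]; cv2.imwrite('pics/s3z.png',cv2.resize(t,None,fx=4.5,fy=4.5,interpolation=cv2.INTER_CUBIC)[:,:,::-1])
st()
```

```text
{'t': 6.1333, 'q': [-0.5735, 0.4477, 0.483, 2.1235, -0.3396, 0.6457, 1.8153], 'ee_pos': [0.4932, 0.034, 0.0188], 'tcp_rot': [-0.0008, -0.0505, 0.9987, -0.0004], 'ft_force': [-0.1683, -0.5006, -0.4499], 'opening': 0.6949}
tool z [-1.5e-03 -8.0e-04 -1.0e+00] yaw 0.1011
shift [ 0.018  0.06  -0.068] turn -0.0002
{'t': 6.2333, 'q': [-0.5738, 0.4458, 0.4839, 2.1222, -0.3396, 0.6458, 1.8152], 'ee_pos': [0.4947, 0.0341, 0.0201], 'tcp_rot': [0.0007, -0.0504, 0.9987, -0.0], 'ft_force': [0.1323, -0.6886, -0.945], 'opening': 0.6954}
```

View pics/s3z.png

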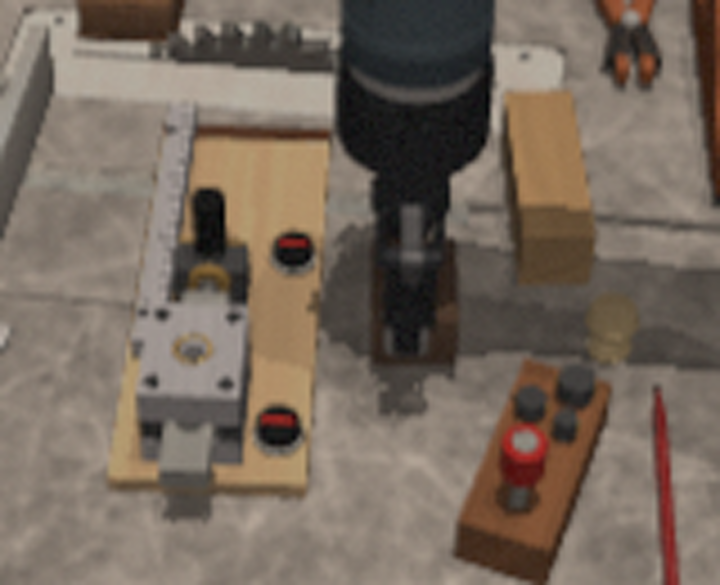

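Request:
send_rows --steps '[[[0,0,-0.06],[0,0,0],-1],[[0,0,-0.08],[0,0,0],-1],[[0,0,-0.09],[0,0,0],-1],[[0,0,-0.09],[0,0,0],-1]]'

```text
t: 6.57
ee_pos: [0.4938, 0.0346, 0.0103]
tcp_rot: [-0.0, -0.051, 0.999, 0.0]
ft_force: [0.3, 1.0, -1.4]
opening: 0.698
```

Request:
send_rows --steps '[[[0,0,-0.02],[0,0,0],-1],[[0,0,-0.03],[0,0,0],-1],[[0,0,-0.03],[0,0,0],-1]]'

```text
t: 6.82
ee_pos: [0.494, 0.0346, 0.0101]
tcp_rot: [-0.001, -0.05, 0.999, 0.001]
ft_force: [-9.4, 0.9, 24.5]
opening: 0.697
```

Request:
send_rows --steps '[[[0,0,0.025],[0,0,0],-1],[[0,0,0.03],[0,0,0],1],[[0,0,0.03],[0,0,0],1],[[0,0,0.03],[0,0,0],1],[[0,0,0.03],[0,0,0],1]]'

```text
t: 7.23
ee_pos: [0.4936, 0.0347, 0.0099]
tcp_rot: [-0.0, -0.051, 0.999, -0.0]
ft_force: [-0.2, 0.8, -0.6]
opening: 0.997
```

Request:
send_rows --steps '[[[0,0,0.2],[0,0,0],1],[[0,0,0.6],[0,0,0],1],[[0,0,1],[0,0,0],1],[[0,0,1],[0,0,0],1]]'

```text
t: 7.57
ee_pos: [0.4998, 0.0349, 0.1168]
tcp_rot: [0.006, -0.051, 0.999, 0.001]
ft_force: [1.6, 0.4, -0.1]
opening: 0.998
```

Run:
```python
from h import *
im=eyes.camera('side')
go([.431,.158,.14],-.243); shot('wrist','w5.png')
```

```text
{'t': 7.6167, 'q': [-0.6679, 0.2715, 0.5798, 2.0849, -0.2031, 0.8287, 1.7045], 'ee_pos': [0.4979, 0.0352, 0.1142], 'tcp_rot': [0.0046, -0.0509, 0.9987, 0.0012], 'ft_force': [0.3782, -0.0591, -0.4027], 'opening': 1.0002}
tool z [ 0.0092  0.0028 -1.    ] yaw 0.1019
shift [-0.669  1.228  0.258] turn -0.0549
```

View pics/w5.png

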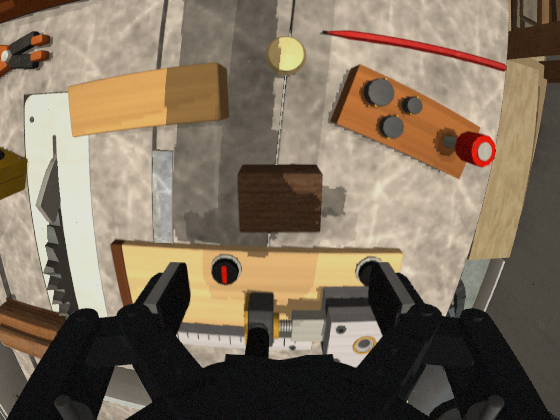

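Request:
send_rows --steps '[[[-0.2,0.35,0.26],[0,0,-0.019],0],[[-0.4,0.7,0.26],[0,0,-0.038],0],[[-0.6,1,0.26],[0,0,-0.055],0],[[-0.67,1,0.26],[0,0,-0.055],0]]'

```text
t: 8.0
ee_pos: [0.4256, 0.1366, 0.1353]
tcp_rot: [-0.001, 0.123, 0.992, -0.001]
ft_force: [0.0, 0.9, 0.4]
opening: 0.503
```

Request:
send_rows --steps '[[[0,0.23,0],[0,0,0],0],[[0,0.23,0],[0,0,0],0],[[0,0.23,0],[0,0,0],0]]'

```text
t: 8.25
ee_pos: [0.4254, 0.1585, 0.1349]
tcp_rot: [-0.001, 0.119, 0.993, -0.001]
ft_force: [0.1, -0.4, -0.2]
opening: 0.499
```

Run:
```python
from h import *
go([.431,.158,.048],-.243); k=eyes.get_calibration('wrist');im=shot('wrist','w6.png')
p=proj('wrist',[[.431,.158,.076]],k)[0]; cv2.circle(im,(int(p[0]),int(p[1])),4,(0,255,0),1);print(p)
cv2.imwrite('pics/w6.png',im[:,:,::-1])
```

```text
{'t': 8.25, 'q': [-0.9755, 0.143, 0.5656, 2.1615, -0.0995, 0.8645, 0.9818], 'ee_pos': [0.4254, 0.1585, 0.1349], 'tcp_rot': [-0.0011, 0.1194, 0.9928, -0.0011], 'ft_force': [0.0763, -0.3838, -0.1883], 'opening': 0.499}
tool z [-0.0024 -0.002  -1.    ] yaw -0.2394
shift [ 0.056 -0.005 -0.869] turn -0.0006
[279.89028343 232.94730416]
```

View pics/w6.png

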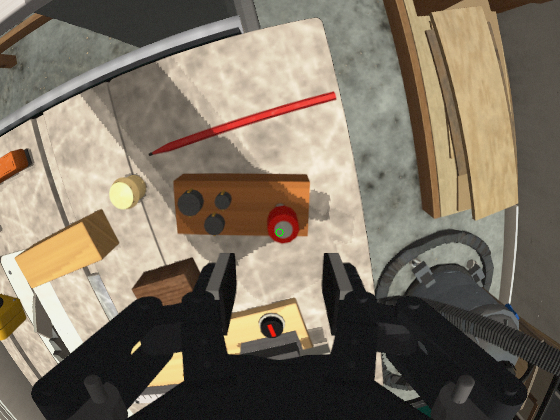

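Request:
send_rows --steps '[[[0.04,0.01,-0.3],[0,0,0],0],[[0.04,0.01,-0.6],[0,0,0],0],[[0.04,0.01,-0.6],[0,0,0],0]]'

```text
t: 8.55
ee_pos: [0.4267, 0.1547, 0.0713]
tcp_rot: [-0.004, 0.123, 0.992, -0.004]
ft_force: [-1.0, -1.2, -0.9]
opening: 0.504
```

Run:
```python
from h import *
eyes.camera('side')
go([.430,.159,.048],-.243); k=eyes.get_calibration('wrist');im=shot('wrist','w7.png')
p=proj('wrist',[[.430,.159,.076]],k)[0]; cv2.circle(im,(int(p[0]),int(p[1])),4,(0,255,0),1);print(p)
cv2.imwrite('pics/w7.png',im[:,:,::-1])
```

```text
{'t': 8.6, 'q': [-0.9304, 0.275, 0.5427, 2.1912, -0.2067, 0.7336, 1.0756], 'ee_pos': [0.4279, 0.1551, 0.0733], 'tcp_rot': [-0.0034, 0.123, 0.9924, -0.0036], 'ft_force': [-0.4027, -0.3099, 0.2956], 'opening': 0.4999}
tool z [-0.0075 -0.0063 -1.    ] yaw -0.2465
shift [ 0.021  0.039 -0.253] turn 0.0006
[286.91838691 271.47723169]
```

View pics/w7.png

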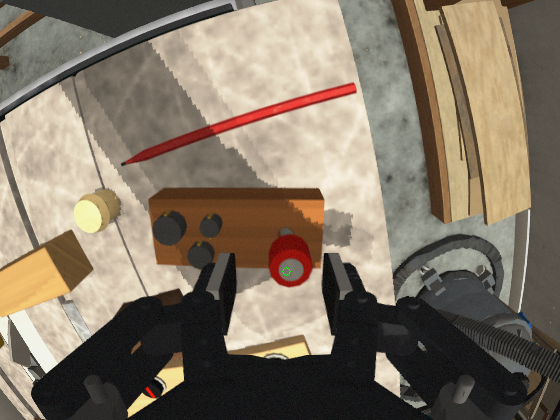

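Request:
send_rows --steps '[[[0.02,0.05,-0.15],[0,0,0],0],[[0.02,0.05,-0.25],[0,0,0],0],[[0.02,0.05,-0.25],[0,0,0],0],[[0.02,0.05,-0.25],[0,0,0],0]]'

```text
t: 8.98
ee_pos: [0.4329, 0.1631, 0.0517]
tcp_rot: [-0.0, 0.122, 0.993, -0.0]
ft_force: [0.1, 0.0, 0.6]
opening: 0.5
```

Request:
send_rows --steps '[[[0,0,0],[0,0,0],-1],[[0,0,0],[0,0,0],-1],[[0,0,0],[0,0,0],-1],[[0,0,0],[0,0,0],-1],[[0,0,0],[0,0,0],-1]]' --force 40

```text
t: 9.4
ee_pos: [0.4333, 0.1625, 0.0521]
tcp_rot: [0.0, 0.122, 0.993, -0.0]
ft_force: [-1.2, -3.4, 5.8]
opening: 0.243
```

Run:
```python
from h import *
go([.594,.113,.15],.0736); shot('wrist','w8.png');st()
```

```text
{'t': 9.4, 'q': [-0.9126, 0.3274, 0.5185, 2.1888, -0.2545, 0.6821, 1.1084], 'ee_pos': [0.4333, 0.1625, 0.0521], 'tcp_rot': [0.0001, 0.1219, 0.9925, -0.0003], 'ft_force': [-1.1682, -3.3795, 5.8224], 'opening': 0.243}
tool z [ 1.e-04 -7.e-04 -1.e+00] yaw -0.2445
shift [ 1.607 -0.495  0.979] turn 0.0506
{'t': 9.45, 'q': [-0.9126, 0.3274, 0.5185, 2.1887, -0.2546, 0.6821, 1.1084], 'ee_pos': [0.4333, 0.1625, 0.0521], 'tcp_rot': [0.0001, 0.1219, 0.9925, -0.0003], 'ft_force': [0.6, -3.2106, 4.8554], 'opening': 0.2445}
```

View pics/w8.png

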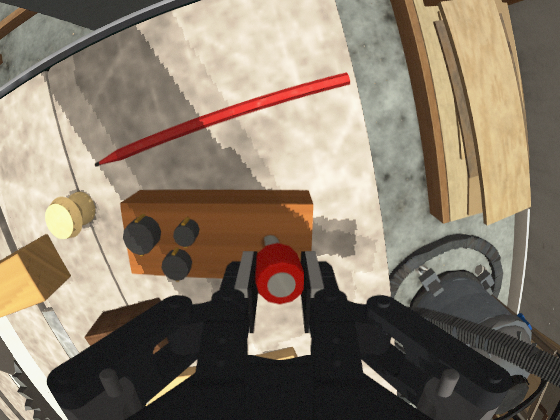

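Run:
```python
from h import *
k=eyes.get_calibration('wrist');s=ctrl.read_state()
for uv in [(281,285),(281,283)]:
    P=atz('wrist',uv,.076,k); M=R.from_quat([*s['tcp_rot'][1:],s['tcp_rot'][0]]).as_matrix(); print(P.round(4), (M.T@(P-s['ee_pos'])).round(4))
```

```text
[0.4296 0.1647 0.076 ] [ 0.0041  0.0012 -0.0239]
[0.4286 0.1649 0.076 ] [ 0.0051  0.0012 -0.0239]
```

Request:
send_rows --steps '[[[0,0,0.2],[0,0,0],-1],[[0,0,0.5],[0,0,0],-1],[[0,0,0.85],[0,0,0],-1],[[0,0,1],[0,0,0],-1]]'

```text
t: 9.78
ee_pos: [0.4352, 0.1648, 0.1551]
tcp_rot: [0.002, 0.122, 0.993, 0.002]
ft_force: [0.7, 0.5, -0.3]
opening: 0.241
```

Request:
send_rows --steps '[[[0.35,-0.1,0],[0,0,0.017],-1],[[0.7,-0.2,0],[0,0,0.034],-1],[[1,-0.3,0],[0,0,0.051],-1],[[1,-0.3,0],[0,0,0.051],-1]]'

```text
t: 10.12
ee_pos: [0.5399, 0.1306, 0.1529]
tcp_rot: [0.005, -0.038, 0.999, -0.001]
ft_force: [0.1, -0.8, -0.1]
opening: 0.243
```

Request:
send_rows --steps '[[[0.35,-0.1,0],[0,0,0],-1],[[0.6,-0.2,0],[0,0,0],-1],[[0.6,-0.2,0],[0,0,0],-1],[[0.6,-0.2,0],[0,0,0],-1]]'

```text
t: 10.45
ee_pos: [0.5939, 0.1125, 0.1513]
tcp_rot: [0.0, -0.037, 0.999, -0.0]
ft_force: [-1.1, -0.1, -1.2]
opening: 0.241
```

Run:
```python
from h import *
eyes.camera('side')
go([.594,.113,.15],.0736); k=eyes.get_calibration('wrist');im=shot('wrist','w9.png')
f=np.load('jig.npy')
pr=proj('wrist',place(np.array([[.008,.115,.064],[-.034,0,.025],[-.034,.125,.025],[-.05,.155,.012],[.008,.0295,.086]]),*f),k); print(pr.round(1))
for p in pr: cv2.circle(im,tuple(int(round(a)) for a in p),3,(0,255,0),1)
cv2.imwrite('pics/w9.png',im[:,:,::-1])
im=shot('side','s9.png')[190:290,230:330]; cv2.imwrite('pics/s9z.png',cv2.resize(im,None,fx=6,fy=6,interpolation=cv2.INTER_CUBIC)[:,:,::-1])
```

```text
{'t': 10.5, 'q': [-0.7154, 0.4233, 0.5682, 1.8063, -0.2678, 0.9901, 1.6076], 'ee_pos': [0.5925, 0.1135, 0.1509], 'tcp_rot': [-0.0005, -0.0377, 0.9993, 0.0], 'ft_force': [-0.3344, -0.5584, -0.768], 'opening': 0.2428}
tool z [-9.e-04 -0.e+00 -1.e+00] yaw 0.0754
shift [ 0.015 -0.005 -0.009] turn -0.0003
[[277.6 212.9]
 [147.  152.9]
 [289.8 150. ]
 [324.  130.3]
 [158.1 222.3]]
```

View pics/w9.png

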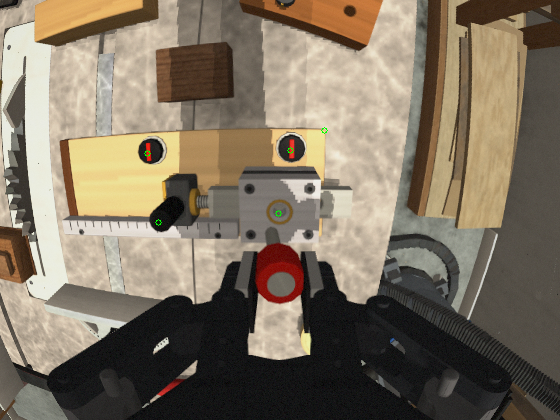

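View pics/s9z.png

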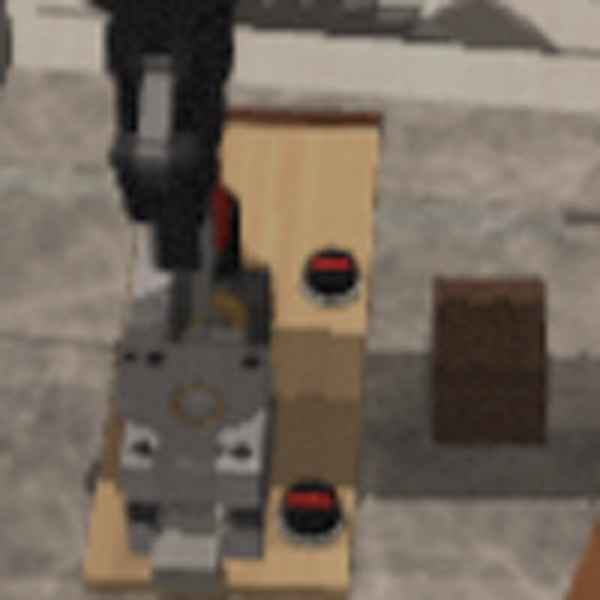

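```bash
cat > pin.py <<'E'
from h import *
import sys
def tool(pts,s=None):
    s=s or ctrl.read_state(); M=R.from_quat([*s['tcp_rot'][1:],s['tcp_rot'][0]]).as_matrix(); return np.atleast_2d(pts)@M.T+s['ee_pos']
if __name__=='__main__':
    s=ctrl.read_state();k=eyes.get_calibration('wrist');im=eyes.camera('wrist')
    a,b=float(sys.argv[2]),float(sys.argv[3])
    kt=-.0239
    pts=[[a,b,kt],[a,b,kt+.022],[a,b,kt+.062],[a,b,kt+.070]]
    W=tool(pts,s); pr=proj('wrist',W,k); print(W.round(4).tolist(),pr.round(1).tolist())
    f=np.load('jig.npy'); m=place(np.array([[.008,.115,.064]]),*f); pm=proj('wrist',m,k); print('mouth',m.round(4),pm.round(1))
    x0,y0=220,170; z=6
    c=cv2.resize(im[y0:y0+100*1+40,x0:x0+130],None,fx=z,fy=z,interpolation=cv2.INTER_CUBIC)[:600]
    cv2.imwrite('pics/'+sys.argv[1]+'_raw.png',c[:,:,::-1])
    for p in np.r_[pr,pm]: cv2.circle(c,(int((p[0]-x0+.5)*z),int((p[1]-y0+.5)*z)),5,(0,255,0),1)
    cv2.imwrite('pics/'+sys.argv[1]+'.png',c[:,:,::-1])
E
python3 pin.py p1 .0045 .001
```

```text
[[0.587, 0.1153, 0.1748], [0.587, 0.1153, 0.1528], [0.5869, 0.1153, 0.1128], [0.5869, 0.1153, 0.1048]] [[280.6, 283.9], [280.4, 260.5], [280.1, 230.1], [280.1, 225.4]]
mouth [[0.5936 0.1129 0.064 ]] [[276.  214.2]]
```

View pics/p1.png

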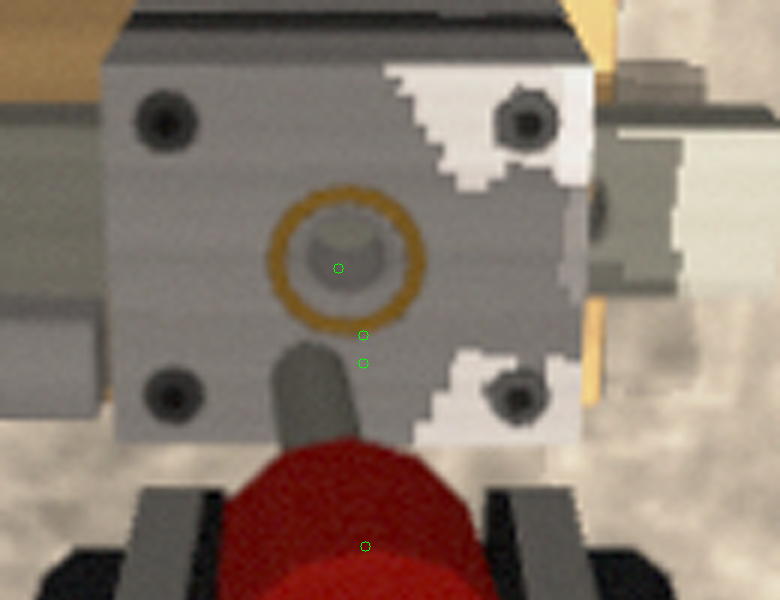

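Request:
send_rows --steps '[[[0,0,0],[0.0125,0,0],-1],[[0,0,0],[0.0125,0,0],-1],[[0,0,0],[0.0125,0,0],-1]]'

```text
t: 10.9
ee_pos: [0.5922, 0.1124, 0.1515]
tcp_rot: [0.001, -0.037, 0.999, 0.039]
ft_force: [-0.2, 0.5, -1.1]
opening: 0.246
```

```bash
python3 pin.py p2 .0045 .001
python3 - <<'E'
from h import *
st()
im=shot('side','s10.png')[190:290,230:330]; cv2.imwrite('pics/s10z.png',cv2.resize(im,None,fx=6,fy=6,interpolation=cv2.INTER_CUBIC)[:,:,::-1])
im=shot('top','t10.png')[140:240,170:290]; cv2.imwrite('pics/t10z.png',cv2.resize(im,None,fx=5,fy=5,interpolation=cv2.INTER_CUBIC)[:,:,::-1])
E
```

```text
[[0.5877, 0.1112, 0.1754], [0.5877, 0.1129, 0.1534], [0.5877, 0.116, 0.1135], [0.5877, 0.1166, 0.1056]] [[280.6, 284.0], [280.4, 260.6], [280.1, 230.2], [280.0, 225.4]]
mouth [[0.5936 0.1129 0.064 ]] [[270.1 212.6]]
{'t': 10.95, 'q': [-0.6561, 0.4099, 0.5411, 1.8171, -0.3431, 0.9838, 1.6868], 'ee_pos': [0.5923, 0.1135, 0.1514], 'tcp_rot': [0.0014, -0.038, 0.9985, 0.039], 'ft_force': [-0.2818, 0.2276, -0.5397], 'opening': 0.2398}
```

View pics/p2.png

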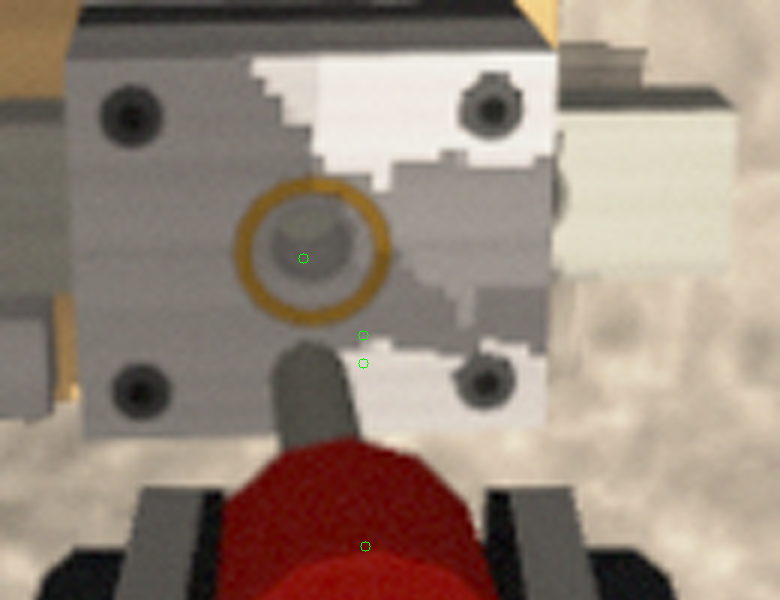

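View pics/s10z.png

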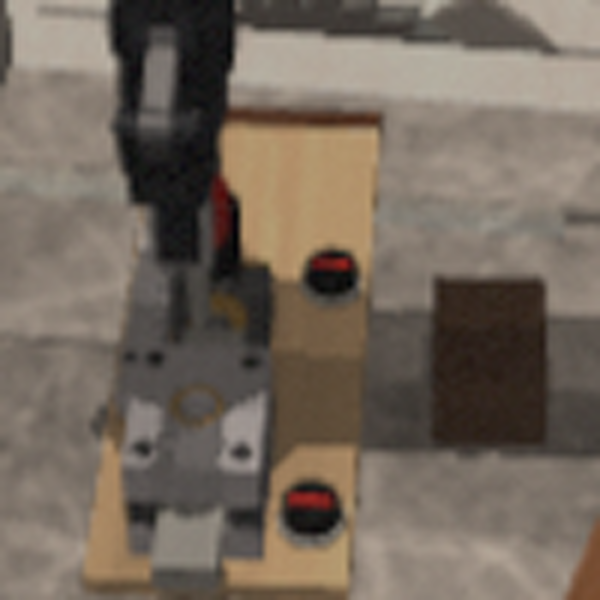

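View pics/t10z.png

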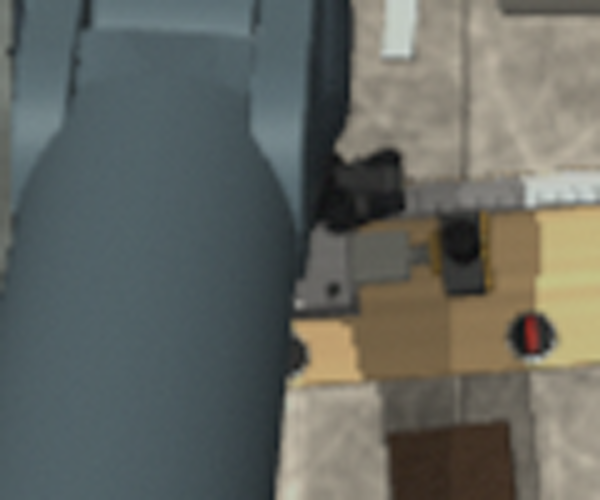

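```bash
cat > aim.py <<'E'
from pin import *
from scipy.optimize import fsolve
# args: nose u v ; mouth u v ; (zoom coords of p image)
z=6;g=lambda a,b:np.array([float(a)/z-.5+220,float(b)/z-.5+170])
n=g(*sys.argv[1:3]);m=g(*sys.argv[3:5]); s=ctrl.read_state();k=eyes.get_calibration('wrist')
ab=fsolve(lambda q:(proj('wrist',tool([[q[0],q[1],.0461]],s),k)[0]-n),[.004,0]); N=tool([[*ab,.0461]],s)[0]
K=tool([[.0045,.001,-.0239]],s)[0]
M=atz('wrist',m,.064,k); f=np.load('jig.npy')
print('nose tool',ab.round(4),'nose',N.round(4),'knobtop',K.round(4),'tilt x,y deg',np.degrees((K-N)[:2]/.07).round(2)); print('mouth img',M.round(4),'shift units',((M-N)*10).round(3))
E
python3 aim.py 308 350 313 250
```

```text
nose tool [ 0.0029 -0.0047] nose [0.59   0.1135 0.105 ] knobtop [0.5879 0.1135 0.1752] tilt x,y deg [-1.68  0.04]
mouth img [0.5927 0.1166 0.064 ] shift units [ 0.027  0.031 -0.41 ]
```

```bash
cat > aim2.py <<'E'
from pin import *
nt=np.array([.0029,-.0047,.0461])
f=np.load('jig.npy'); 
for i in range(3):
    s=ctrl.read_state();k=eyes.get_calibration('wrist');im=eyes.camera('wrist')
    hsv=cv2.cvtColor(im,cv2.COLOR_RGB2HSV); pm=proj('wrist',place(np.array([[.008,.115,.064]]),*f),k)[0]
    m=((hsv[...,0]>14)&(hsv[...,0]<28)&(hsv[...,1]>130)).astype(np.uint8)
    yy,xx=np.mgrid[:420,:560]; m[np.hypot(xx-pm[0],yy-pm[1])>22]=0
    pts=np.argwhere(m)[:,::-1].astype(np.float32)
    hull=cv2.convexHull(pts); e=cv2.fitEllipse(hull) if len(hull)>=5 else None
    M=atz('wrist',e[0],.064,k); N=tool(nt,s)[0]
    print(s['t'],s['ee_pos'].round(4) if hasattr(s['ee_pos'],'round') else s['ee_pos'],'ring',np.round(e[0],1),np.round(e[1],1),'pred',pm.round(1),'M',M.round(4),'N',N.round(4),'shift',((M-N)*10).round(3))
x0,y0,z=220,170,6
c=cv2.resize(im[y0:y0+100,x0:x0+130],None,fx=z,fy=z,interpolation=cv2.INTER_CUBIC)
cv2.imwrite('pics/'+sys.argv[1]+'.png',c[:,:,::-1])
E
python3 aim2.py p3
```

```text
11.05 [0.5925 0.1148 0.1513] ring [268.2 210.9] [24.  25.5] pred [266.7 212.1] M [0.5926 0.1139 0.064 ] N [0.59   0.1135 0.105 ] shift [ 0.026  0.005 -0.41 ]
11.1 [0.5926 0.115  0.1513] ring [267.9 210.9] [24.1 25.3] pred [266.5 212. ] M [0.5927 0.1139 0.064 ] N [0.5901 0.1137 0.105 ] shift [ 0.026  0.002 -0.41 ]
11.15 [0.5926 0.1149 0.1512] ring [268.  210.7] [23.9 25.4] pred [266.6 212. ] M [0.5926 0.1139 0.064 ] N [0.5901 0.1136 0.1049] shift [ 0.025  0.003 -0.409]
```

View pics/p3.png

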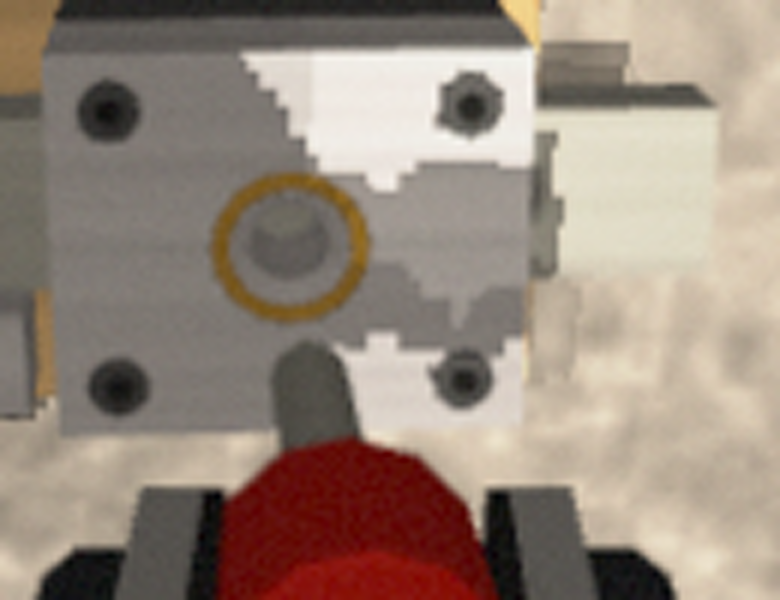

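Request:
send_rows --steps '[[[0.035,0.005,-0.15],[0,0.003,0],-1],[[0.035,0.005,-0.3],[0,0.003,0],-1],[[0.035,0.005,-0.31],[0,0.003,0],-1],[[0.035,0.005,-0.31],[0,0.003,0],-1],[[0.035,0.005,-0.31],[0,0.003,0],-1]]'

```text
t: 11.62
ee_pos: [0.5965, 0.1144, 0.1206]
tcp_rot: [-0.008, -0.038, 0.998, 0.039]
ft_force: [-0.1, 0.8, -1.1]
opening: 0.243
```

```bash
python3 aim2.py p4
```

```text
11.6167 [0.5965 0.1144 0.1206] ring [271.3 221.6] [27.4 29.1] pred [269.7 223.1] M [0.5926 0.1139 0.064 ] N [0.5931 0.1131 0.0743] shift [-0.005  0.009 -0.103]
11.6667 [0.5969 0.1143 0.121 ] ring [271.4 220.7] [27.4 29. ] pred [269.7 222.2] M [0.5925 0.1139 0.064 ] N [0.5935 0.1131 0.0747] shift [-0.01   0.009 -0.107]
11.7167 [0.597  0.1143 0.1213] ring [271.4 220.3] [27.3 29.2] pred [269.8 221.8] M [0.5926 0.1139 0.064 ] N [0.5937 0.113  0.075 ] shift [-0.011  0.009 -0.11 ]
```

View pics/p4.png

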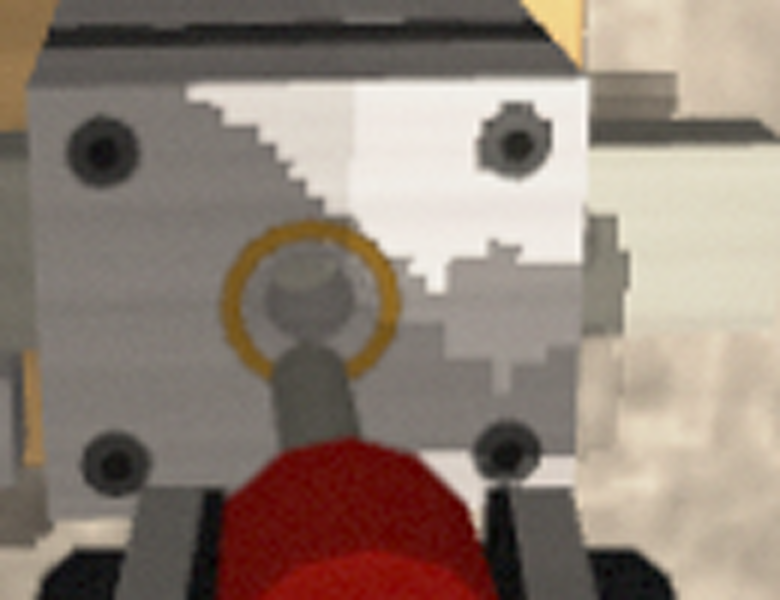

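Request:
send_rows --steps '[[[-0.01,0.01,-0.05],[0,0,0],-1],[[-0.01,0.01,-0.085],[0,0,0],-1],[[-0.01,0.01,-0.085],[0,0,0],-1],[[-0.01,0.01,-0.085],[0,0,0],-1]]'

```text
t: 12.1
ee_pos: [0.5949, 0.1152, 0.1113]
tcp_rot: [-0.008, -0.038, 0.998, 0.04]
ft_force: [-0.7, -1.1, -0.4]
opening: 0.247
```

```bash
python3 aim2.py p5
```

```text
12.1 [0.5949 0.1152 0.1113] ring [270.8 228.9] [28.1 30.3] pred [269.  230.4] M [0.5926 0.114  0.064 ] N [0.5914 0.1139 0.065 ] shift [ 0.011  0.001 -0.01 ]
12.15 [0.5952 0.1151 0.1115] ring [270.9 228.3] [28.1 30.3] pred [269.1 229.9] M [0.5926 0.114  0.064 ] N [0.5917 0.1138 0.0653] shift [ 0.008  0.001 -0.013]
12.2 [0.5953 0.1151 0.1117] ring [270.8 227.9] [28.2 30.4] pred [269.1 229.5] M [0.5926 0.1139 0.064 ] N [0.5919 0.1139 0.0654] shift [ 0.006  0.    -0.014]
```

View pics/p5.png

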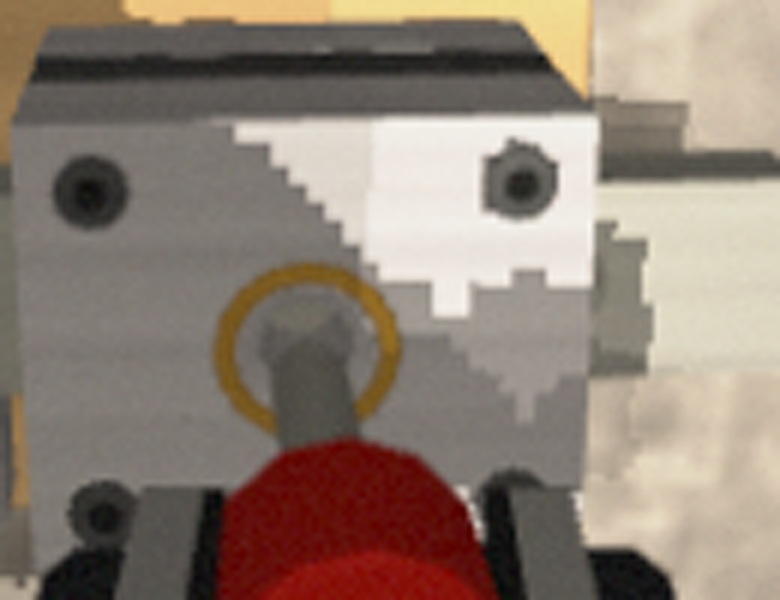

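Request:
send_rows --steps '[[[0.005,0,-0.03],[0,0,0],-1],[[0.005,0,-0.06],[0,0,0],-1],[[0.005,0,-0.08],[0,0,0],-1],[[0.005,0,-0.08],[0,0,0],-1]]'

```text
t: 12.58
ee_pos: [0.5953, 0.1151, 0.103]
tcp_rot: [-0.009, -0.038, 0.998, 0.039]
ft_force: [-0.3, 0.5, -0.2]
opening: 0.246
```

```bash
python3 aim2.py p6; python3 -c "
from h import *
st()"
```

```text
12.5833 [0.5953 0.1151 0.103 ] ring [271.7 233.2] [29.1 31.5] pred [269.9 234.8] M [0.5926 0.1139 0.064 ] N [0.5918 0.1138 0.0567] shift [0.008 0.001 0.073]
12.6333 [0.5955 0.1151 0.1032] ring [271.7 232.6] [29.1 31.7] pred [269.9 234.3] M [0.5925 0.1139 0.064 ] N [0.592  0.1138 0.0569] shift [0.005 0.002 0.071]
12.6833 [0.5957 0.1151 0.1035] ring [271.6 232.2] [28.9 31.5] pred [269.9 233.8] M [0.5925 0.1139 0.064 ] N [0.5922 0.1138 0.0572] shift [0.003 0.001 0.068]
{'t': 12.7333, 'q': [-0.6239, 0.4902, 0.5114, 1.8215, -0.3944, 0.9295, 1.7284], 'ee_pos': [0.5958, 0.1151, 0.1036], 'tcp_rot': [-0.008, -0.038, 0.9985, 0.0395], 'ft_force': [0.1321, 0.2396, -0.854], 'opening': 0.2418}
```

View pics/p6.png

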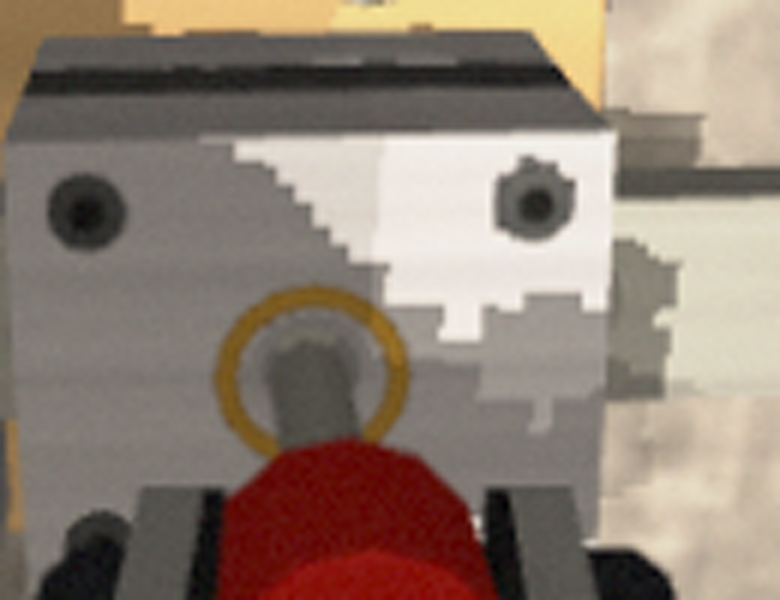

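Request:
send_rows --steps '[[[0,0,-0.03],[0,0,0],-1],[[0,0,-0.06],[0,0,0],-1],[[0,0,-0.06],[0,0,0],-1]]'

```text
t: 12.98
ee_pos: [0.5953, 0.1151, 0.097]
tcp_rot: [-0.009, -0.038, 0.998, 0.039]
ft_force: [0.1, -0.2, -0.4]
opening: 0.245
```

Request:
send_rows --steps '[[[0,0,-0.03],[0,0,0],-1],[[0,0,-0.03],[0,0,0],-1]]'

```text
t: 13.15
ee_pos: [0.5954, 0.1151, 0.0941]
tcp_rot: [-0.008, -0.038, 0.998, 0.039]
ft_force: [-0.8, 0.4, -0.4]
opening: 0.246
```

```bash
python3 aim2.py p7; python3 -c "
from h import *
st()"
```

```text
13.15 [0.5954 0.1151 0.0941] ring [272.6 238.2] [29.8 33.4] pred [270.7 240.1] M [0.5924 0.1139 0.064 ] N [0.592  0.1138 0.0479] shift [0.004 0.001 0.161]
13.2 [0.5955 0.1151 0.0943] ring [272.5 238. ] [29.8 33.1] pred [270.7 239.8] M [0.5925 0.1139 0.064 ] N [0.5921 0.1138 0.048 ] shift [0.004 0.001 0.16 ]
13.25 [0.5957 0.1151 0.0946] ring [272.5 237.7] [30.1 33.2] pred [270.7 239.4] M [0.5926 0.1139 0.064 ] N [0.5923 0.1138 0.0483] shift [0.002 0.001 0.157]
{'t': 13.3, 'q': [-0.619, 0.5024, 0.5056, 1.8257, -0.403, 0.9144, 1.7358], 'ee_pos': [0.5958, 0.1152, 0.0947], 'tcp_rot': [-0.0079, -0.038, 0.9985, 0.0396], 'ft_force': [0.3683, -0.1636, -1.2041], 'opening': 0.2395}
```

View pics/p7.png

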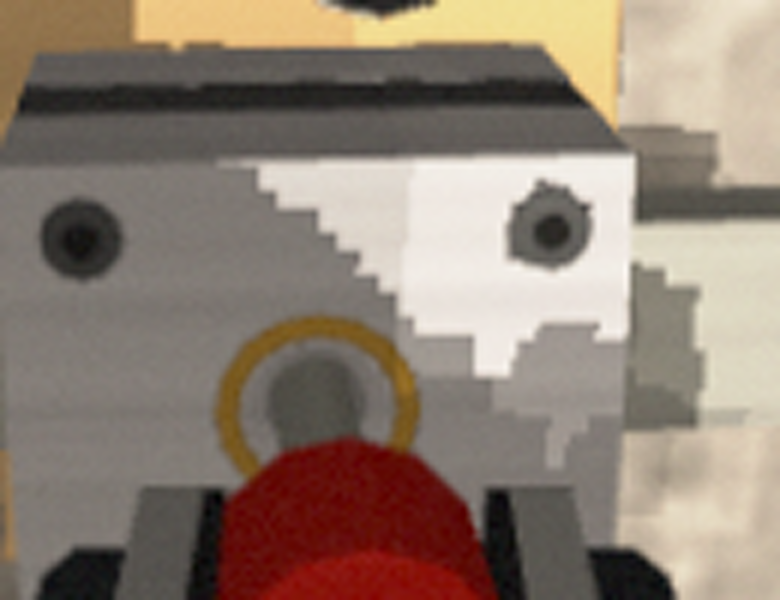

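Request:
send_rows --steps '[[[0,0,-0.03],[0,0,0],-1],[[0,0,-0.04],[0,0,0],-1],[[0,0,-0.04],[0,0,0],-1]]'

```text
t: 13.55
ee_pos: [0.5961, 0.1152, 0.0909]
tcp_rot: [-0.008, -0.038, 0.998, 0.04]
ft_force: [-0.3, 0.6, 0.8]
opening: 0.242
```

Request:
send_rows --steps '[[[0,0,0],[0,0,0],-0.2],[[0,0,0],[0,0,0],0.2],[[0,0,0],[0,0,0],0.2],[[0,0,0],[0,0,0],0.2]]'

```text
t: 13.88
ee_pos: [0.5959, 0.1152, 0.0908]
tcp_rot: [-0.008, -0.038, 0.998, 0.04]
ft_force: [0.5, -0.1, -0.6]
opening: 0.599
```

```bash
python3 -c "
from h import *
st(); im=shot('wrist','w10.png')
im=shot('side','s11.png')[190:290,230:330]; cv2.imwrite('pics/s11z.png',cv2.resize(im,None,fx=6,fy=6,interpolation=cv2.INTER_CUBIC)[:,:,::-1])"
```

```text
{'t': 13.8833, 'q': [-0.6168, 0.5077, 0.503, 1.8275, -0.4069, 0.9078, 1.7391], 'ee_pos': [0.5959, 0.1152, 0.0908], 'tcp_rot': [-0.0079, -0.038, 0.9985, 0.0396], 'ft_force': [0.5497, -0.117, -0.6441], 'opening': 0.5989}
```

View pics/w10.png

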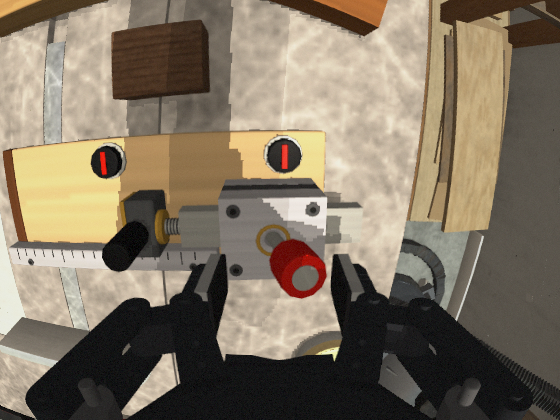

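View pics/s11z.png

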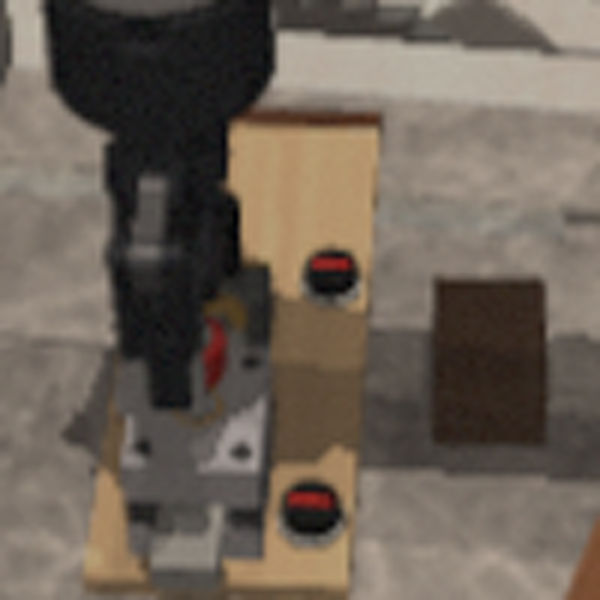

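Request:
send_rows --steps '[[[0,0,0.1],[0,0,0],0.3],[[0,0,0.3],[0,0,0],0.3],[[0,0,0.6],[0,0,0],0.3],[[0,0,0.6],[0,0,0],0.3]]'

```text
t: 14.32
ee_pos: [0.6004, 0.1154, 0.1573]
tcp_rot: [-0.003, -0.038, 0.998, 0.041]
ft_force: [1.5, 0.2, 0.4]
opening: 0.653
```

Request:
send_rows --steps '[[[0,-0.4,0],[-0.0125,-0.003,0],0],[[0.04,-0.8,0],[-0.0125,-0.003,0],0],[[0.04,-0.88,0],[-0.0125,-0.003,0],0],[[0.04,-0.88,0],[-0.0125,-0.003,0],0]]'

```text
t: 14.65
ee_pos: [0.6, 0.0211, 0.152]
tcp_rot: [0.001, -0.034, 0.999, -0.001]
ft_force: [-0.5, -1.2, -0.2]
opening: 0.502
```

Run:
```python
from h import *
eyes.camera('side');eyes.camera('side')
f=np.load('jig.npy'); K=place(np.array([[.008,.0295,.086]]),*f)[0]; print(K)
go([*K[:2],.055],.0736); k=eyes.get_calibration('wrist');im=shot('wrist','w11.png')
p=proj('wrist',[K],k)[0]; print(p); cv2.circle(im,(int(p[0]),int(p[1])),4,(0,255,0),1)
cv2.imwrite('pics/w11.png',im[:,:,::-1])
```

```text
[0.59992098 0.02766079 0.086     ]
{'t': 14.75, 'q': [-0.5914, 0.4216, 0.593, 1.8148, -0.2783, 0.9882, 1.7603], 'ee_pos': [0.6, 0.0267, 0.1513], 'tcp_rot': [0.0003, -0.0369, 0.9993, 0.0004], 'ft_force': [0.1728, 0.244, -0.0158], 'opening': 0.4999}
tool z [ 6.e-04  8.e-04 -1.e+00] yaw 0.0739
shift [-0.001  0.01  -0.963] turn -0.0
[279.91049117 221.45434454]
```

View pics/w11.png

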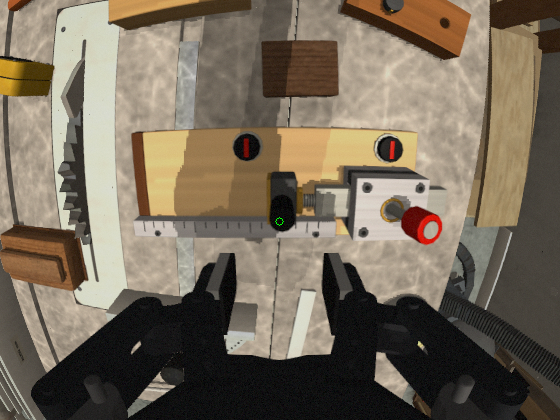

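Request:
send_rows --steps '[[[0,0.025,-0.35],[0,0,0],0],[[0,0.025,-0.6],[0,0,0],0],[[0,0.025,-0.9],[0,0,0],0],[[0,0.025,-0.9],[0,0,0],0],[[0,0.025,-0.9],[0,0,0],0]]'

```text
t: 15.22
ee_pos: [0.598, 0.0315, 0.059]
tcp_rot: [-0.002, -0.039, 0.999, 0.0]
ft_force: [1.0, -0.3, -0.0]
opening: 0.495
```

Run:
```python
from h import *
go([.6,.029,.055],.0736); k=eyes.get_calibration('wrist');im=shot('wrist','w12.png')
```

```text
{'t': 15.2167, 'q': [-0.5446, 0.5486, 0.5297, 1.8615, -0.3645, 0.8336, 1.8206], 'ee_pos': [0.598, 0.0315, 0.059], 'tcp_rot': [-0.0024, -0.0393, 0.9992, 0.0001], 'ft_force': [0.9864, -0.2702, -0.0216], 'opening': 0.4953}
tool z [-0.0049  0.     -1.    ] yaw 0.0786
shift [ 0.02  -0.025 -0.04 ] turn -0.0008
```

View pics/w12.png

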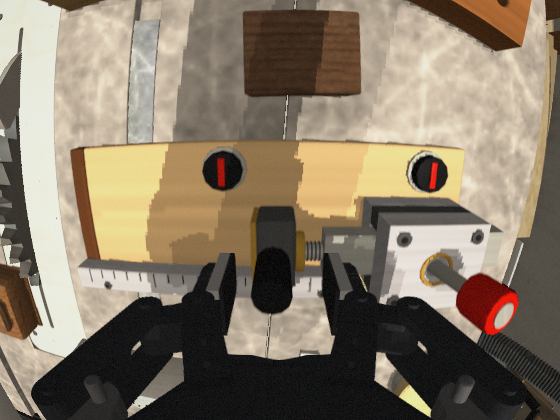

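Request:
send_rows --steps '[[[0.02,-0.03,-0.04],[0,0,0],0],[[0.02,-0.03,-0.04],[0,0,0],0],[[0.02,-0.03,-0.04],[0,0,0],-1],[[0.02,-0.03,-0.04],[0,0,0],-1],[[0.02,-0.03,-0.04],[0,0,0],-1]]' --force 30

```text
t: 15.68
ee_pos: [0.6029, 0.0271, 0.0582]
tcp_rot: [0.001, -0.038, 0.999, 0.001]
ft_force: [-0.8, -0.2, 4.1]
opening: 0.197
```

Request:
send_rows --steps '[[[0,0,0],[0,0,0],-1],[[0,0,0],[0,0,0],-1],[[0,0,0],[0,0,0],-1]]'

```text
t: 15.93
ee_pos: [0.6029, 0.0271, 0.0581]
tcp_rot: [0.001, -0.038, 0.999, 0.001]
ft_force: [-1.2, 0.6, 6.1]
opening: 0.199
```

Run:
```python
from h import *
s=st();  k=eyes.get_calibration('wrist');im=shot('wrist','w13.png')
```

```text
{'t': 15.9333, 'q': [-0.5347, 0.5541, 0.5292, 1.8556, -0.3701, 0.8284, 1.8298], 'ee_pos': [0.6029, 0.0271, 0.0581], 'tcp_rot': [0.001, -0.0381, 0.9993, 0.0005], 'ft_force': [-1.2453, 0.5937, 6.1458], 'opening': 0.199}
```

View pics/w13.png

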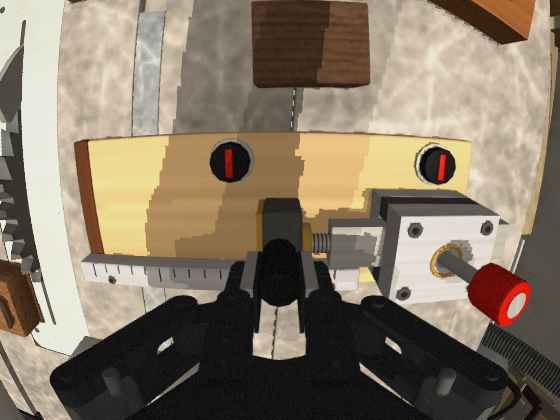

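Request:
send_rows --steps '[[[0.003,-0.04,0],[0,0,0],-1],[[0.006,-0.08,0],[0,0,0],-1],[[0.009,-0.12,0],[0,0,0],-1],[[0.012,-0.16,0],[0,0,0],-1],[[0.015,-0.2,0],[0,0,0],-1]]'

```text
t: 16.4
ee_pos: [0.6043, 0.0088, 0.0581]
tcp_rot: [0.001, -0.039, 0.999, 0.002]
ft_force: [-2.2, 2.4, 7.1]
opening: 0.196
```

Request:
send_rows --steps '[[[0.001,-0.015,0],[0,0,0],-1],[[0.002,-0.03,0],[0,0,0],-1],[[0.003,-0.045,0],[0,0,0],-1],[[0.004,-0.06,0],[0,0,0],-1]]'

```text
t: 16.73
ee_pos: [0.6048, 0.0026, 0.0582]
tcp_rot: [0.001, -0.039, 0.999, 0.001]
ft_force: [-0.9, 2.4, 5.7]
opening: 0.201
```

Request:
send_rows --steps '[[[0.001,-0.015,0],[0,0,0],-1],[[0.002,-0.03,0],[0,0,0],-1],[[0.003,-0.045,0],[0,0,0],-1]]'

```text
t: 16.98
ee_pos: [0.6051, -0.0021, 0.0581]
tcp_rot: [0.001, -0.038, 0.999, 0.001]
ft_force: [-1.1, 2.9, 6.7]
opening: 0.196
```

Request:
send_rows --steps '[[[0.001,-0.015,0],[0,0,0],-1],[[0.002,-0.03,0],[0,0,0],-1],[[0.003,-0.045,0],[0,0,0],-1]]'

```text
t: 17.23
ee_pos: [0.6052, -0.004, 0.0581]
tcp_rot: [0.0, -0.039, 0.999, 0.003]
ft_force: [-2.3, 7.5, 7.6]
opening: 0.197
```

Run:
```python
from h import *
s=st(); im=shot('wrist','w14.png')
im=shot('side','s14.png')[190:290,230:330]; cv2.imwrite('pics/s14z.png',cv2.resize(im,None,fx=6,fy=6,interpolation=cv2.INTER_CUBIC)[:,:,::-1]);st()
```

```text
{'t': 17.2333, 'q': [-0.479, 0.5576, 0.5287, 1.8502, -0.3773, 0.8329, 1.8902], 'ee_pos': [0.6052, -0.004, 0.0581], 'tcp_rot': [0.0005, -0.0389, 0.9992, 0.003], 'ft_force': [-2.3005, 7.5242, 7.628], 'opening': 0.1971}
{'t': 17.3333, 'q': [-0.479, 0.5576, 0.5286, 1.8503, -0.3769, 0.8329, 1.8901], 'ee_pos': [0.6052, -0.004, 0.0581], 'tcp_rot': [0.0004, -0.0391, 0.9992, 0.0028], 'ft_force': [-2.1365, 4.6704, 7.1019], 'opening': 0.2}
```

View pics/w14.png

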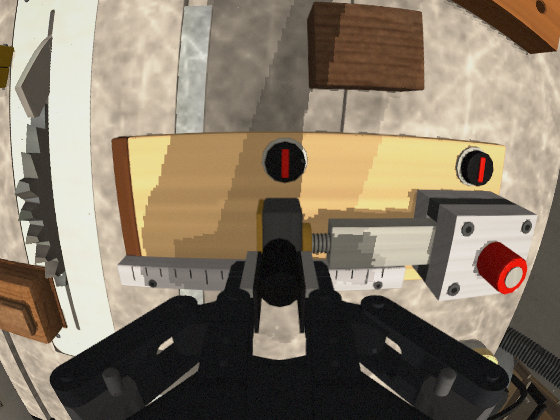

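View pics/s14z.png

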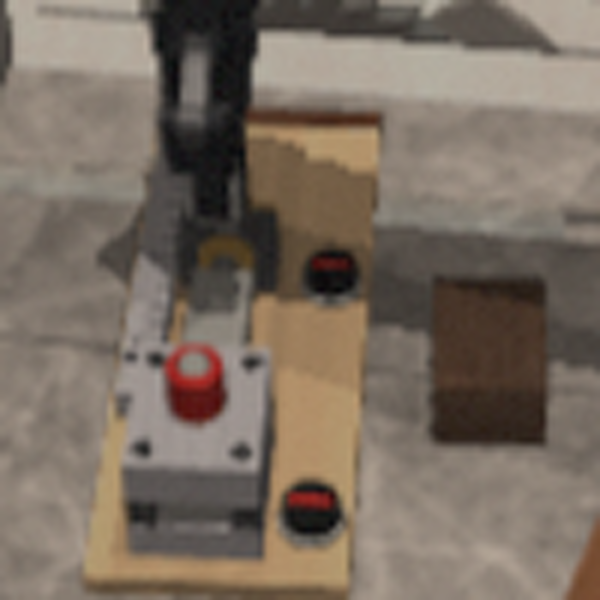

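Request:
send_rows --steps '[[[0.001,-0.015,0],[0,0,0],-1],[[0.002,-0.02,0],[0,0,0],-1],[[0.002,-0.02,0],[0,0,0],-1]]'

```text
t: 17.58
ee_pos: [0.6052, -0.0041, 0.058]
tcp_rot: [0.0, -0.04, 0.999, 0.004]
ft_force: [-2.6, 7.6, 7.9]
opening: 0.198
```

Request:
send_rows --steps '[[[0,0.02,0],[0,0,0],-1],[[0,0.045,0],[0,0,0],-1],[[0,0.045,0],[0,0,0],0],[[0,0.045,0],[0,0,0],0],[[0,0.045,0],[0,0,0],0]]'

```text
t: 18.0
ee_pos: [0.6042, -0.0064, 0.0564]
tcp_rot: [-0.0, -0.038, 0.999, -0.0]
ft_force: [-0.2, -0.5, -0.2]
opening: 0.5
```

Request:
send_rows --steps '[[[0,0,0.2],[0,0,0],0],[[0,0,0.5],[0,0,0],0],[[0,0,0.8],[0,0,0],0],[[0,0,1],[0,0,0],0],[[0,0,1],[0,0,0],0]]'

```text
t: 18.42
ee_pos: [0.6083, -0.0071, 0.1618]
tcp_rot: [0.005, -0.037, 0.999, 0.0]
ft_force: [0.9, -0.2, 0.9]
opening: 0.503
```

Run:
```python
from h import *
im=shot('wrist','w15.png'); im=eyes.camera('wrist')
go([.425,-.072,.15],.137); k=eyes.get_calibration('wrist');im=shot('wrist','w15.png')
im=shot('side','s15.png')[170:300,230:360]; cv2.imwrite('pics/s15z.png',cv2.resize(im,None,fx=4.6,fy=4.6,interpolation=cv2.INTER_CUBIC)[:,:,::-1])
f=np.load('jig.npy'); print(proj('wrist',place(np.array([[.008,.115,.086],[.008,-.002,.086]]),*f),k).round(1), proj('side',place(np.array([[.008,.115,.086]]),*f)))
```

```text
{'t': 18.5167, 'q': [-0.541, 0.423, 0.6015, 1.8005, -0.2795, 1.0021, 1.8172], 'ee_pos': [0.605, -0.0064, 0.1574], 'tcp_rot': [0.0008, -0.0376, 0.9993, 0.0], 'ft_force': [0.731, 0.3414, -0.1742], 'opening': 0.5023}
tool z [ 1.7e-03  2.0e-04 -1.0e+00] yaw 0.0753
shift [-1.8   -0.656 -0.074] turn 0.0098
[[436.6 214.4]
 [282.5 214.9]] [[262.13555382 250.7662039 ]]
```

View pics/w15.png

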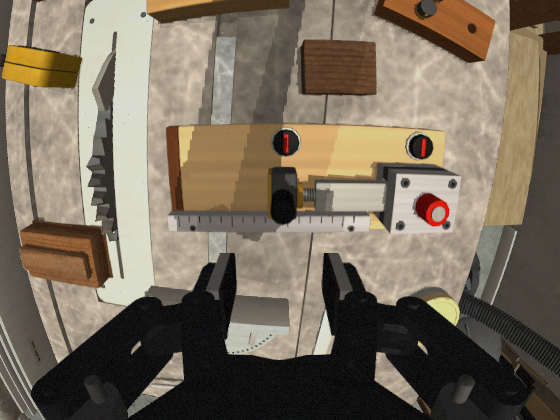

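View pics/s15z.png

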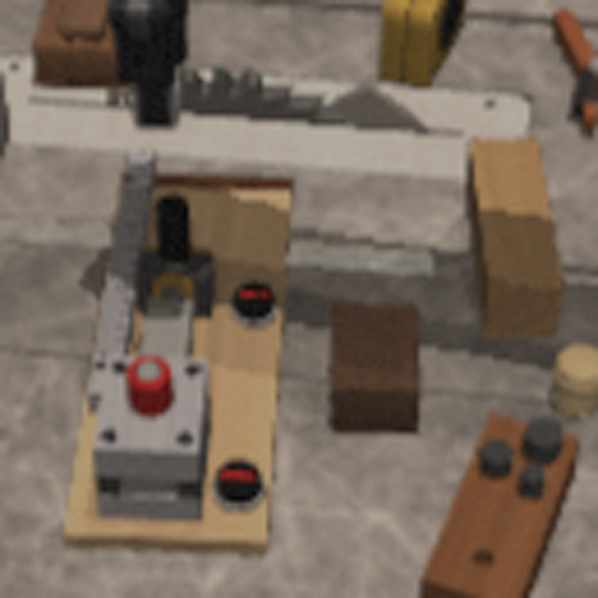

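Request:
send_rows --steps '[[[-0.38,-0.13,0],[0,0,0.01],1],[[-0.75,-0.26,0],[0,0,0.01],1],[[-1,-0.35,0],[0,0,0.01],1],[[-1,-0.35,0],[0,0,0.01],1]]'

```text
t: 18.95
ee_pos: [0.4959, -0.0439, 0.1532]
tcp_rot: [-0.006, -0.067, 0.998, 0.001]
ft_force: [-1.1, 1.0, -0.1]
opening: 0.993
```

Request:
send_rows --steps '[[[-0.38,-0.13,0],[0,0,0],1],[[-0.75,-0.26,0],[0,0,0],1],[[-0.8,-0.31,0],[0,0,0],1],[[-0.8,-0.31,0],[0,0,0],1]]'

```text
t: 19.28
ee_pos: [0.4204, -0.0728, 0.1548]
tcp_rot: [-0.003, -0.068, 0.998, 0.001]
ft_force: [1.0, -0.1, -0.4]
opening: 0.998
```

Run:
```python
from h import *
im=eyes.camera('wrist')
go([.425,-.072,.08],.137); k=eyes.get_calibration('wrist');im=shot('wrist','w16.png')
st()
P=place(box(-.02,.02,-.06,.06,.0,.04),.4255,-.0722,.137); pr=proj('wrist',P,k); print(pr.round(1).tolist())
for p in pr: cv2.circle(im,(int(p[0]),int(p[1])),3,(0,255,0),1)
cv2.imwrite('pics/w16.png',im[:,:,::-1])
```

```text
{'t': 19.3333, 'q': [-0.5843, 0.0439, 0.6801, 2.2017, -0.036, 0.9074, 1.8257], 'ee_pos': [0.4234, -0.0719, 0.1559], 'tcp_rot': [-0.0006, -0.0687, 0.9976, 0.0005], 'ft_force': [0.6597, -0.0563, 0.4606], 'opening': 1.003}
tool z [-1.2e-03  9.0e-04 -1.0e+00] yaw 0.1374
shift [ 0.016 -0.001 -0.759] turn -0.0001
{'t': 19.3833, 'q': [-0.5848, 0.0451, 0.679, 2.1988, -0.0363, 0.9072, 1.8256], 'ee_pos': [0.4252, -0.0715, 0.1566], 'tcp_rot': [0.0004, -0.0693, 0.9976, 0.0001], 'ft_force': [0.4182, -0.1428, -0.1078], 'opening': 0.9997}
[[214.6, 170.6], [205.5, 180.1], [341.3, 170.6], [350.2, 179.9], [216.7, 210.8], [208.5, 225.2], [339.2, 210.7], [347.3, 225.2]]
```

View pics/w16.png

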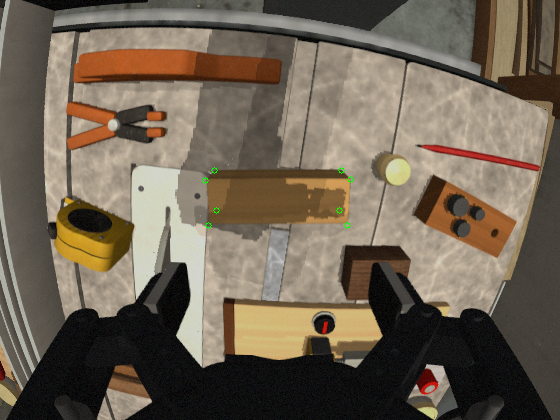

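Request:
send_rows --steps '[[[0,0,0],[0,0,-0.0833],1],[[0,0,0],[0,0,-0.0833],1],[[0,0,0],[0,0,-0.0833],1],[[0,0,0],[0,0,-0.0833],1],[[0,0,0],[0,0,-0.0833],1]]'

```text
t: 19.8
ee_pos: [0.4268, -0.0711, 0.1572]
tcp_rot: [0.001, 0.192, 0.981, -0.001]
ft_force: [0.3, 0.3, 0.5]
opening: 0.996
```

Request:
send_rows --steps '[[[0,0,0],[0,0,-0.0833],1],[[0,0,0],[0,0,-0.0833],1],[[0,0,0],[0,0,-0.0833],1],[[0,0,0],[0,0,-0.0833],1],[[0,0,0],[0,0,-0.0833],1]]'

```text
t: 20.22
ee_pos: [0.4261, -0.0714, 0.1571]
tcp_rot: [0.001, 0.438, 0.899, -0.0]
ft_force: [0.3, 0.5, 0.0]
opening: 1.0
```

Request:
send_rows --steps '[[[0,0,-0.2],[0,0,-0.0833],1],[[0,0,-0.5],[0,0,-0.0833],1],[[0,0,-0.75],[0,0,-0.0833],1],[[0,0,-0.75],[0,0,-0.0833],1],[[0,0,-0.75],[0,0,-0.0833],1]]'

```text
t: 20.63
ee_pos: [0.4239, -0.0718, 0.0802]
tcp_rot: [-0.001, 0.656, 0.755, -0.002]
ft_force: [1.0, 0.0, 0.9]
opening: 0.996
```

Run:
```python
from h import *
im=eyes.camera('wrist')
go([.4255,-.0722,.019],.137-np.pi/2); k=eyes.get_calibration('wrist');im=shot('wrist','w17.png')
P=place(box(-.02,.02,-.06,.06,.0,.04),.4255,-.0722,.137); pr=proj('wrist',P,k)
for p in pr: cv2.circle(im,(int(p[0]),int(p[1])),3,(0,255,0),1)
cv2.imwrite('pics/w17.png',im[:,:,::-1])
```

```text
{'t': 20.6833, 'q': [-0.6215, 0.233, 0.7567, 2.2533, -0.2365, 0.7323, 0.4422], 'ee_pos': [0.425, -0.0718, 0.0812], 'tcp_rot': [0.0002, 0.6547, 0.7559, -0.001], 'ft_force': [0.6431, 0.5148, 0.3411], 'opening': 0.9988}
tool z [-0.0011 -0.0018 -1.    ] yaw -1.4276
shift [ 0.005 -0.004 -0.622] turn -0.001
```

View pics/w17.png

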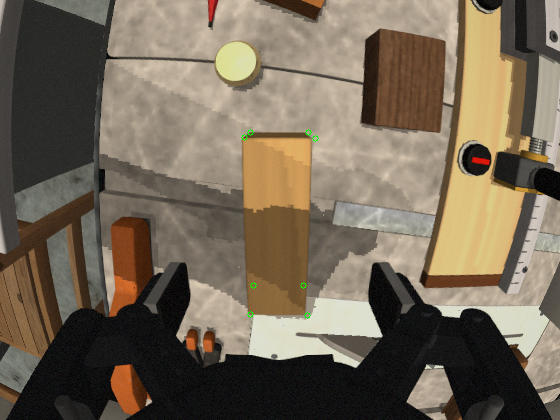

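Request:
send_rows --steps '[[[0.005,0,-0.3],[0,0,-0.001],1],[[0.005,0,-0.58],[0,0,-0.001],1],[[0.005,0,-0.58],[0,0,-0.001],1],[[0.005,0,-0.58],[0,0,-0.001],1]]'

```text
t: 21.07
ee_pos: [0.4247, -0.0719, 0.0237]
tcp_rot: [-0.001, 0.657, 0.753, -0.001]
ft_force: [-0.2, -0.5, -0.0]
opening: 1.0
```

Request:
send_rows --steps '[[[0,0,0],[0,0,0],-1],[[0,0,0],[0,0,0],-1],[[0,0,0],[0,0,0],-1],[[0,0,0],[0,0,0],-1],[[0,0,0],[0,0,0],-1]]' --force 40

```text
t: 21.48
ee_pos: [0.4262, -0.0717, 0.0252]
tcp_rot: [0.0, 0.658, 0.753, 0.001]
ft_force: [-2.0, -0.4, 6.8]
opening: 0.459
```

Run:
```python
from h import *
s=st(); shot('wrist','w18.png')
im=shot('side','s18.png')[170:300,250:400]; cv2.imwrite('pics/s18z.png',cv2.resize(im,None,fx=4.6,fy=4.6,interpolation=cv2.INTER_CUBIC)[:,:,::-1])
```

```text
{'t': 21.4833, 'q': [-0.5273, 0.369, 0.6671, 2.2718, -0.402, 0.6113, 0.5744], 'ee_pos': [0.4262, -0.0717, 0.0252], 'tcp_rot': [0.0004, 0.6583, 0.7528, 0.0012], 'ft_force': [-2.0018, -0.3667, 6.8448], 'opening': 0.4594}
```

View pics/w18.png

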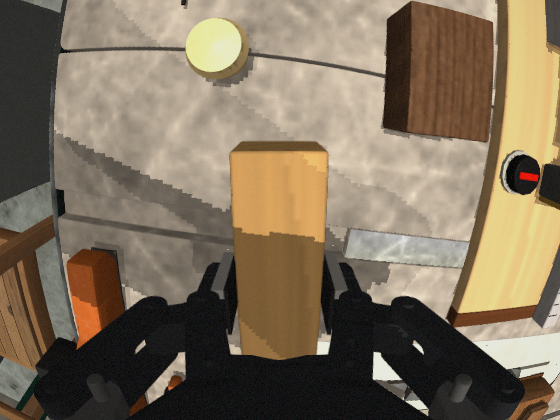

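View pics/s18z.png

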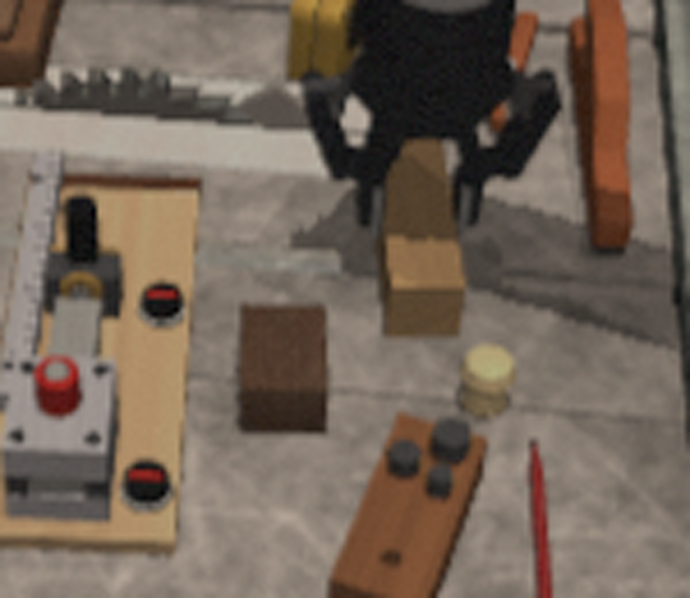

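Request:
send_rows --steps '[[[0,0,0.2],[0,0,0],-1],[[0,0,0.5],[0,0,0],-1],[[0,0,0.75],[0,0,0],-1],[[0,0,0.75],[0,0,0],-1]]'

```text
t: 21.92
ee_pos: [0.429, -0.0722, 0.103]
tcp_rot: [0.003, 0.659, 0.753, 0.004]
ft_force: [1.2, 0.2, -0.8]
opening: 0.457
```

Request:
send_rows --steps '[[[0.3,-0.1,0],[0,0,-0.005],-1],[[0.6,-0.2,0],[0,0,-0.01],-1],[[0.9,-0.2,0],[0,0,-0.01],-1],[[0.9,-0.2,0],[0,0,-0.01],-1]]'

```text
t: 22.25
ee_pos: [0.522, -0.0917, 0.0996]
tcp_rot: [0.004, 0.681, 0.732, 0.002]
ft_force: [0.9, 0.6, -0.3]
opening: 0.456
```

Request:
send_rows --steps '[[[0.3,0,0],[0,0,0],-1],[[0.6,0,0],[0,0,0],-1],[[0.88,0,0],[0,0,0],-1],[[0.88,0,0],[0,0,0],-1]]'

```text
t: 22.58
ee_pos: [0.609, -0.0902, 0.0987]
tcp_rot: [0.003, 0.68, 0.733, 0.002]
ft_force: [0.5, 0.4, -0.7]
opening: 0.458
```

Run:
```python
from h import *
im=eyes.camera('wrist')
go([.6046,-.0898,.06],.0736-np.pi/2); k=eyes.get_calibration('wrist');im=shot('wrist','w19.png')
f=np.load('jig.npy'); pr=proj('wrist',place(np.array([[.03,-.11,.012],[.03,.078,.028],[.03,0,.028],[.008,-.014,.043],[-.034,0,.025]]),*f),k)
for p in pr: cv2.circle(im,(int(p[0]),int(p[1])),3,(0,255,0),1)
cv2.imwrite('pics/w19.png',im[:,:,::-1])
im=shot('side','s19.png')[170:300,220:370]; cv2.imwrite('pics/s19z.png',cv2.resize(im,None,fx=4.6,fy=4.6,interpolation=cv2.INTER_CUBIC)[:,:,::-1])
```

```text
{'t': 22.6333, 'q': [-0.4666, 0.5517, 0.7011, 1.822, -0.4362, 0.9258, 0.503], 'ee_pos': [0.6057, -0.0907, 0.0983], 'tcp_rot': [0.001, 0.6806, 0.7327, 0.0003], 'ft_force': [0.5699, -0.5875, -1.1072], 'opening': 0.4581}
tool z [ 1.8e-03 -8.0e-04 -1.0e+00] yaw -1.4971
shift [-0.011  0.009 -0.383] turn -0.0
```

View pics/w19.png

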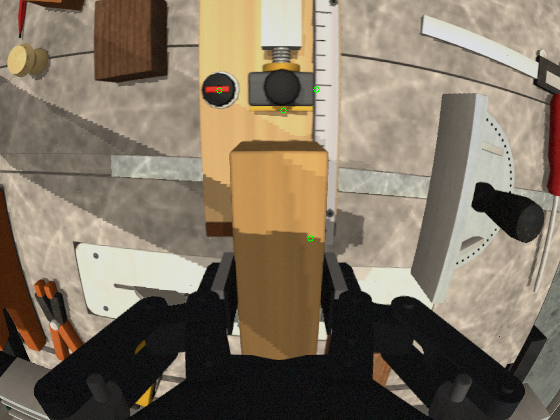

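View pics/s19z.png

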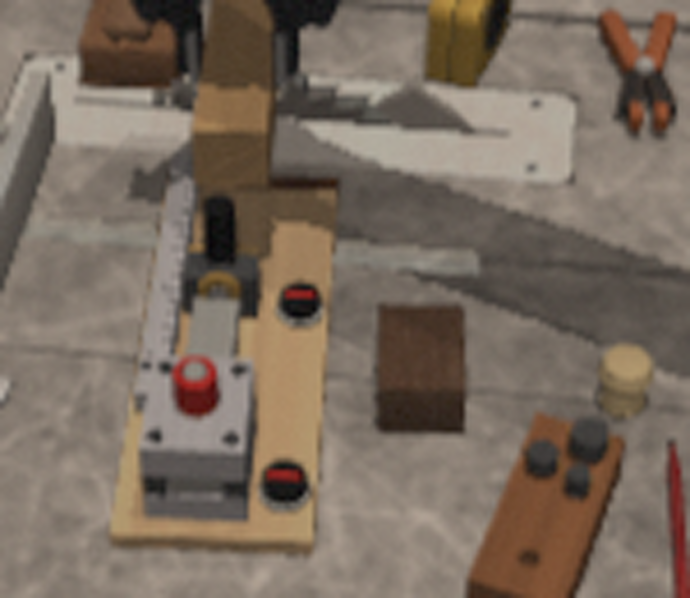

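Request:
send_rows --steps '[[[-0.01,0.005,-0.25],[0,0,0],-1],[[-0.01,0.005,-0.5],[0,0,0],-1],[[-0.01,0.005,-0.54],[0,0,0],-1],[[-0.01,0.005,-0.54],[0,0,0],-1]]'

```text
t: 23.07
ee_pos: [0.5983, -0.0909, 0.0426]
tcp_rot: [-0.003, 0.682, 0.731, -0.002]
ft_force: [0.2, 0.9, -0.9]
opening: 0.457
```

Request:
send_rows --steps '[[[0,0,-0.02],[0,0,0],-1],[[0,0,-0.04],[0,0,0],-1],[[0,0,-0.05],[0,0,0],-1]]'

```text
t: 23.32
ee_pos: [0.603, -0.0917, 0.0411]
tcp_rot: [0.001, 0.682, 0.731, 0.001]
ft_force: [0.2, 0.0, -0.8]
opening: 0.456
```

Run:
```python
from h import *
s=st(); shot('wrist','w20.png'); st()
im=shot('side','s20.png')[170:300,220:370]; cv2.imwrite('pics/s20z.png',cv2.resize(im,None,fx=4.6,fy=4.6,interpolation=cv2.INTER_CUBIC)[:,:,::-1])
```

```text
{'t': 23.3167, 'q': [-0.4238, 0.6274, 0.6481, 1.849, -0.5007, 0.8313, 0.5487], 'ee_pos': [0.603, -0.0917, 0.0411], 'tcp_rot': [0.0009, 0.6818, 0.7315, 0.0008], 'ft_force': [0.1827, 0.0427, -0.8102], 'opening': 0.4557}
{'t': 23.3667, 'q': [-0.4238, 0.6278, 0.6478, 1.8491, -0.5007, 0.8312, 0.5488], 'ee_pos': [0.6028, -0.0915, 0.0408], 'tcp_rot': [0.0007, 0.6818, 0.7316, 0.0007], 'ft_force': [0.0601, 0.1235, -1.5838], 'opening': 0.4558}
```

View pics/w20.png

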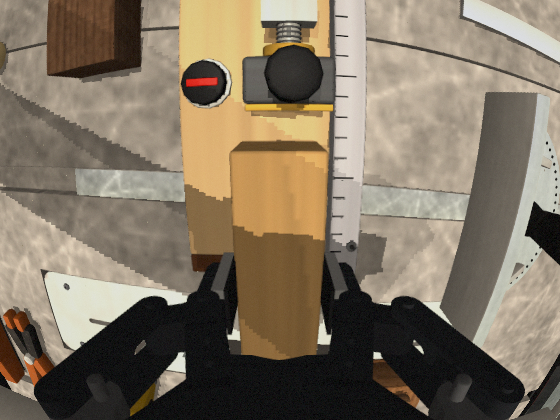

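View pics/s20z.png

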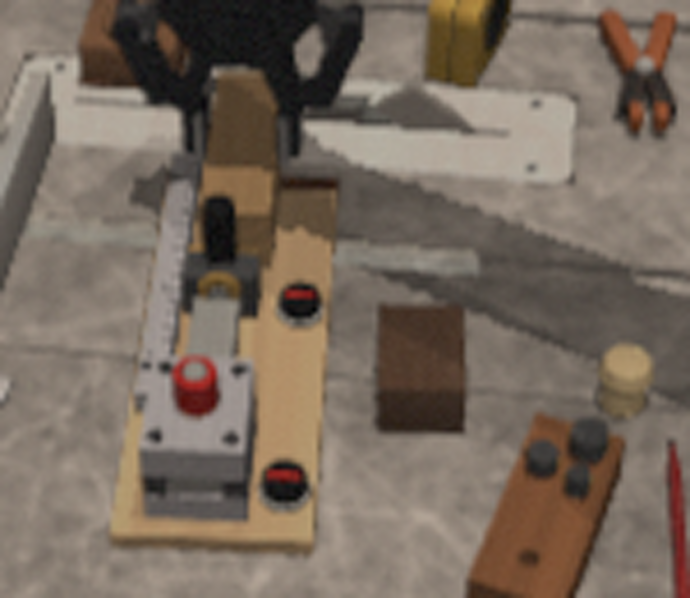

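Clear of the fence and roughly 14 mm short of the stop. Lower on to the bed.

Request:
send_rows --steps '[[[0,0,-0.02],[0,0,0],-1],[[0,0,-0.03],[0,0,0],-1],[[0,0,-0.035],[0,0,0],-1],[[0,0,-0.035],[0,0,0],-1]]'

```text
t: 23.75
ee_pos: [0.6025, -0.0914, 0.0373]
tcp_rot: [-0.0, 0.682, 0.732, 0.0]
ft_force: [-2.3, -0.3, 5.0]
opening: 0.456
```

Request:
send_rows --steps '[[[0.03,0.002,0.003],[0,0,0],-1],[[0.06,0.004,0.003],[0,0,0],-1],[[0.08,0.006,0.003],[0,0,0],-1],[[0.08,0.006,0.003],[0,0,0],-1]]'

```text
t: 24.08
ee_pos: [0.6096, -0.0914, 0.0373]
tcp_rot: [-0.001, 0.682, 0.732, -0.0]
ft_force: [-3.1, -0.7, 5.1]
opening: 0.454
```

Request:
send_rows --steps '[[[0.01,0.001,0],[0,0,0],-1],[[0.015,0.001,0],[0,0,0],-1],[[0.015,0.001,0],[0,0,0],-1]]'

```text
t: 24.33
ee_pos: [0.6097, -0.0914, 0.0374]
tcp_rot: [-0.002, 0.682, 0.731, -0.001]
ft_force: [-7.3, 0.8, 8.8]
opening: 0.457
```

Request:
send_rows --steps '[[[-0.01,0.03,0.005],[0,0,0],-1],[[-0.012,0.06,0.005],[0,0,0],-1],[[-0.015,0.09,0.005],[0,0,0],-1],[[-0.017,0.12,0.005],[0,0,0],-1],[[-0.017,0.12,0.005],[0,0,0],-1]]'

```text
t: 24.75
ee_pos: [0.6089, -0.0812, 0.0374]
tcp_rot: [0.001, 0.682, 0.731, -0.002]
ft_force: [-2.9, -4.0, 3.5]
opening: 0.457
```

Request:
send_rows --steps '[[[-0.001,0.015,0],[0,0,0],-1],[[-0.001,0.02,0],[0,0,0],-1],[[-0.001,0.02,0],[0,0,0],-1]]'

```text
t: 25.0
ee_pos: [0.6088, -0.0799, 0.0374]
tcp_rot: [0.001, 0.682, 0.731, -0.002]
ft_force: [-3.2, -5.0, 4.1]
opening: 0.454
```

Request:
send_rows --steps '[[[-0.002,0.02,0],[0,0,0],-1],[[-0.003,0.03,0],[0,0,0],-1],[[-0.003,0.03,0],[0,0,0],-1]]'

```text
t: 25.25
ee_pos: [0.6085, -0.0768, 0.0374]
tcp_rot: [0.001, 0.682, 0.731, -0.002]
ft_force: [-2.3, -4.2, 4.0]
opening: 0.455
```

Run:
```python
from h import *
s=st(); shot('wrist','w21.png'); st()
```

```text
{'t': 25.25, 'q': [-0.4463, 0.6402, 0.6454, 1.8387, -0.5017, 0.8325, 0.5199], 'ee_pos': [0.6085, -0.0768, 0.0374], 'tcp_rot': [0.0009, 0.6823, 0.7311, -0.0017], 'ft_force': [-2.3367, -4.2307, 3.9951], 'opening': 0.4551}
{'t': 25.3, 'q': [-0.4463, 0.6402, 0.6453, 1.8387, -0.5018, 0.8325, 0.5199], 'ee_pos': [0.6085, -0.0768, 0.0374], 'tcp_rot': [0.0009, 0.6823, 0.7311, -0.0017], 'ft_force': [-3.0, -4.5866, 3.7351], 'opening': 0.4568}
```

View pics/w21.png

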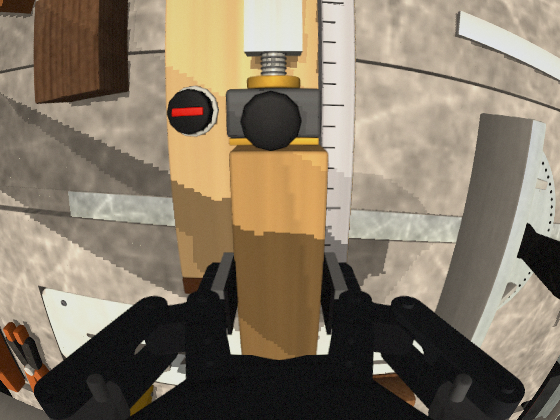

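Request:
send_rows --steps '[[[-0.001,0.015,0],[0,0,0],-1],[[-0.002,0.03,0],[0,0,0],-1],[[-0.002,0.03,0],[0,0,0],-1]]'

```text
t: 25.55
ee_pos: [0.6084, -0.0747, 0.0374]
tcp_rot: [0.002, 0.682, 0.731, -0.002]
ft_force: [-3.7, -5.9, 4.2]
opening: 0.451
```

Request:
send_rows --steps '[[[-0.001,0.01,0],[0,0,0],-1],[[-0.001,0.015,0],[0,0,0],-1],[[-0.001,0.015,0],[0,0,0],-1]]'

```text
t: 25.8
ee_pos: [0.6083, -0.0738, 0.0374]
tcp_rot: [0.002, 0.682, 0.731, -0.002]
ft_force: [-3.5, -5.5, 2.8]
opening: 0.458
```

Request:
send_rows --steps '[[[-0.001,0.01,0],[0,0,0],-1],[[-0.001,0.02,0],[0,0,0],-1],[[-0.001,0.02,0],[0,0,0],-1]]'

```text
t: 26.05
ee_pos: [0.6082, -0.0718, 0.0374]
tcp_rot: [0.002, 0.682, 0.731, -0.002]
ft_force: [-3.2, -5.1, 2.9]
opening: 0.455
```

Request:
send_rows --steps '[[[-0.001,0.01,0],[0,0,0],-1],[[-0.001,0.02,0],[0,0,0],-1],[[-0.001,0.02,0],[0,0,0],-1]]'

```text
t: 26.3
ee_pos: [0.608, -0.07, 0.0375]
tcp_rot: [0.002, 0.682, 0.731, -0.002]
ft_force: [-3.7, -6.2, 2.7]
opening: 0.458
```

Run:
```python
from h import *
s=st(); shot('wrist','w22.png'); st()
```

```text
{'t': 26.3, 'q': [-0.4604, 0.6381, 0.6469, 1.8426, -0.4996, 0.8298, 0.5064], 'ee_pos': [0.608, -0.07, 0.0375], 'tcp_rot': [0.0018, 0.6825, 0.7309, -0.0024], 'ft_force': [-3.7178, -6.1967, 2.6658], 'opening': 0.458}
{'t': 26.35, 'q': [-0.4604, 0.6381, 0.647, 1.8426, -0.4996, 0.8298, 0.5064], 'ee_pos': [0.608, -0.07, 0.0375], 'tcp_rot': [0.0018, 0.6825, 0.7309, -0.0024], 'ft_force': [-2.258, -6.4517, 3.9928], 'opening': 0.4591}
```

View pics/w22.png

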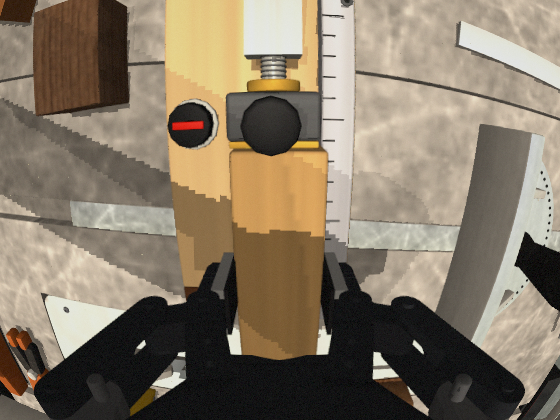

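Request:
send_rows --steps '[[[-0.001,0.01,0],[0,0,0],-1],[[-0.001,0.02,0],[0,0,0],-1],[[-0.001,0.02,0],[0,0,0],-1]]'

```text
t: 26.6
ee_pos: [0.6079, -0.0686, 0.0375]
tcp_rot: [0.002, 0.683, 0.731, -0.003]
ft_force: [-1.9, -6.5, 2.3]
opening: 0.457
```

Request:
send_rows --steps '[[[-0.001,0.01,0],[0,0,0],-1],[[-0.001,0.02,0],[0,0,0],-1],[[-0.001,0.02,0],[0,0,0],-1]]'

```text
t: 26.85
ee_pos: [0.6079, -0.0684, 0.0377]
tcp_rot: [0.003, 0.683, 0.731, -0.003]
ft_force: [-2.2, -10.1, 3.2]
opening: 0.457
```

Request:
send_rows --steps '[[[0.01,0,0],[0,0,0],-1],[[0.015,0,0],[0,0,0],-1],[[0.015,0,0],[0,0,0],-1]]'

```text
t: 27.1
ee_pos: [0.6079, -0.0684, 0.0375]
tcp_rot: [0.002, 0.683, 0.731, -0.004]
ft_force: [-5.5, -8.0, 5.0]
opening: 0.458
```

Request:
send_rows --steps '[[[0.005,-0.012,0.005],[0,0,0],0.1],[[0.005,-0.012,0.005],[0,0,0],0.3],[[0.005,-0.012,0.005],[0,0,0],0.3],[[0.005,-0.012,0.005],[0,0,0],0.3]]'

```text
t: 27.43
ee_pos: [0.6115, -0.0604, 0.0374]
tcp_rot: [-0.0, 0.681, 0.732, 0.001]
ft_force: [-0.7, -0.4, -0.4]
opening: 0.648
```

Run:
```python
from h import *
s=st(); shot('wrist','w23.png'); st()
```

```text
{'t': 27.4333, 'q': [-0.4665, 0.6396, 0.6404, 1.8366, -0.505, 0.8329, 0.5006], 'ee_pos': [0.6115, -0.0604, 0.0374], 'tcp_rot': [-0.0002, 0.681, 0.7322, 0.0008], 'ft_force': [-0.7034, -0.4494, -0.3592], 'opening': 0.6482}
{'t': 27.4833, 'q': [-0.4665, 0.6396, 0.6406, 1.8368, -0.5048, 0.833, 0.5006], 'ee_pos': [0.6114, -0.0606, 0.0375], 'tcp_rot': [-0.0002, 0.6811, 0.7322, 0.0006], 'ft_force': [0.8361, 0.469, 0.7918], 'opening': 0.6511}
```

View pics/w23.png

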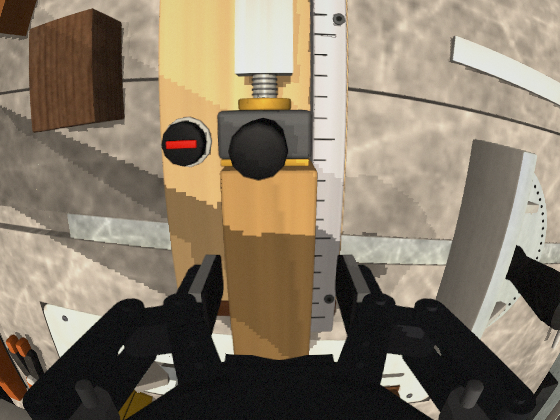

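Request:
send_rows --steps '[[[0,0,0.15],[0,0,0],0.4],[[0,0,0.5],[0,0,0],0.4],[[0,0,0.9],[0,0,0],0.4],[[0,0,1],[0,0,0],0.4]]'

```text
t: 27.82
ee_pos: [0.6153, -0.0632, 0.1448]
tcp_rot: [0.004, 0.682, 0.731, 0.004]
ft_force: [1.2, 0.3, 1.6]
opening: 0.7
```

Request:
send_rows --steps '[[[-0.4,0,0.1],[0,0,0],0],[[-0.8,0,0.2],[0,0,0],0],[[-1,0,0.2],[0,0,0],0],[[-1,0,0.2],[0,0,0],0]]'

```text
t: 28.15
ee_pos: [0.5058, -0.0627, 0.1576]
tcp_rot: [-0.003, 0.683, 0.731, 0.0]
ft_force: [-0.4, 0.1, -0.4]
opening: 0.496
```

Run:
```python
from h import *
eyes.camera('wrist'); s=st(); k=eyes.get_calibration('wrist'); im=shot('wrist','w24.png')
f=np.load('jig.npy')
P=place(box(-.01,.03,-.127,-.007,.012,.052),*f)
for c in ['side','top']:
    i=shot(c,c+'24.png'); x0,y0=(220,160) if c=='side' else (190,140)
    i=cv2.resize(i[y0:y0+120,x0:x0+150],None,fx=5,fy=5,interpolation=cv2.INTER_CUBIC); cv2.imwrite(f'pics/{c}24z.png',i[:,:,::-1])
```

```text
{'t': 28.2, 'q': [-0.6818, 0.2705, 0.8261, 2.0239, -0.2484, 0.9473, 0.3423], 'ee_pos': [0.5088, -0.0621, 0.1581], 'tcp_rot': [-0.0011, 0.6821, 0.7312, 0.0011], 'ft_force': [-0.012, 0.1976, 0.1033], 'opening': 0.4997}
```

View pics/w24.png

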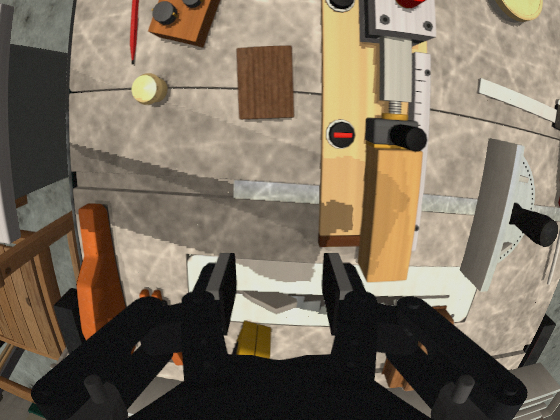

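View pics/side24z.png

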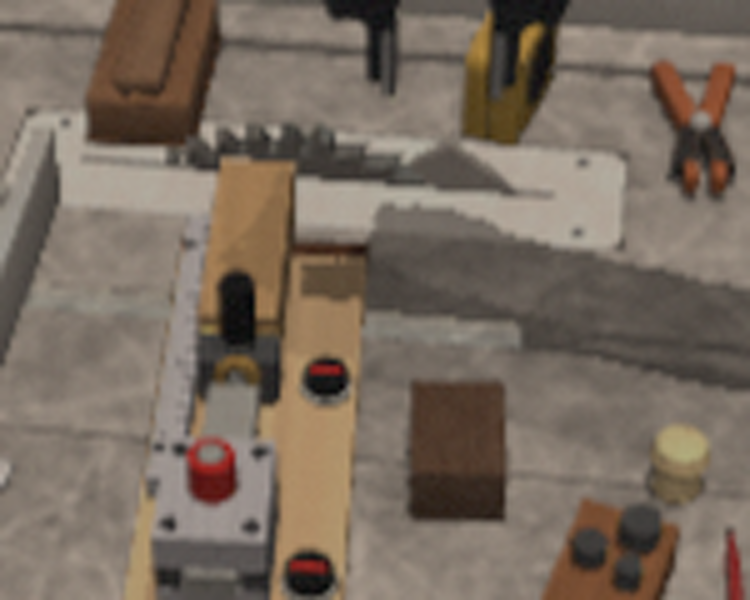

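View pics/top24z.png

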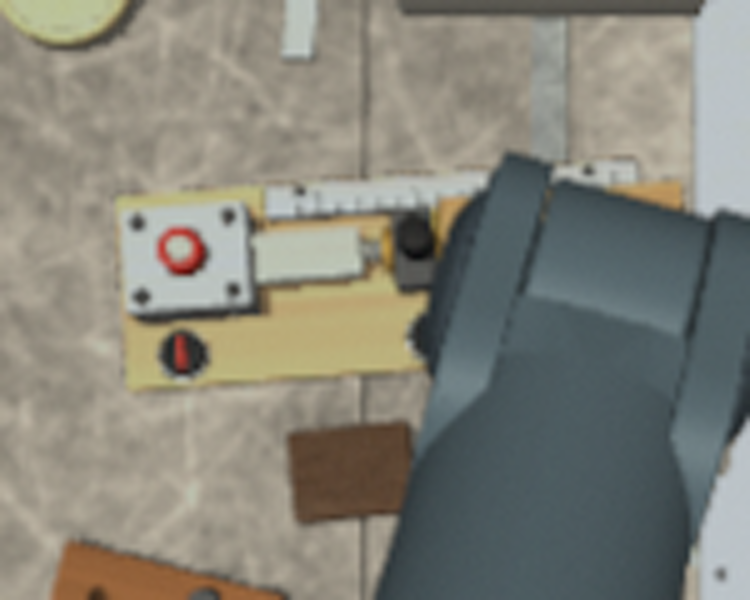

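Run:
```python
from h import *
f=np.load('jig.npy')
inv=lambda P:(place(np.array([[P[0]-f[0],P[1]-f[1],P[2]]]),0,0,-f[2])*1000).round(1)
T=lambda u,v:((u+.5)/5-.5+190,(v+.5)/5-.5+140); S=lambda u,v:((u+.5)/5-.5+220,(v+.5)/5-.5+160)
print('knob top',inv(atz('top',T(415,233),.086)),'side',inv(atz('side',S(236,283),.086)))
print('pin top',inv(atz('top',T(181,251),.086)),inv(atz('side',S(211,453),.086)))
k=eyes.get_calibration('wrist')
print('blank side far corners', [inv(atz('side',S(*u),.052)) for u in [(222,160),(295,163),(278,333),(200,325)]])
print('blank wrist corners', [inv(atz('wrist',u,.052,k)) for u in [(371,149),(423,154),(408,281),(361,277)]])
print('knob wrist',inv(atz('wrist',(411,139),.086,k)))
k=eyes.get_calibration('wrist')
# earlier image after lock s15 : knob
S2=lambda u,v:((u+.5)/4.6-.5+230,(v+.5)/4.6-.5+170); print('knob side after lock',inv(atz('side',S2(174,205),.086)))
```

```text
knob top [[ 8.  4. 86.]] side [[ 8.1  3.9 86. ]]
pin top [[  7.6 114.7  86. ]] [[  8.9 113.4  86. ]]
blank side far corners [array([[  29.1, -128.3,   52. ]]), array([[  -9.8, -127.6,   52. ]]), array([[-10.9,   2. ,  52. ]]), array([[27.6, -1.7, 52. ]])]
blank wrist corners [array([[-12.4,  -7.8,  52. ]]), array([[ 33.8, -10.2,  52. ]]), array([[  35.9, -129.2,   52. ]]), array([[ -11.6, -122.1,   52. ]])]
knob wrist [[ 7.1  4.7 86. ]]
knob side after lock [[ 7.2 -3.3 86. ]]
```

Request:
send_rows --steps '[[[0.35,-0.1,0],[0,0,0],0],[[0.7,-0.2,0],[0,0,0],0],[[1,-0.2,-0.2],[0,0,0],0],[[1,-0.2,-0.6],[0,0,0],0],[[1,-0.2,-0.6],[0,0,0],0]]'

```text
t: 28.77
ee_pos: [0.609, -0.0806, 0.0904]
tcp_rot: [-0.004, 0.681, 0.733, -0.004]
ft_force: [-1.8, 1.0, -2.4]
opening: 0.5
```

Run:
```python
from h import *
eyes.camera('wrist'); s=st(); k=eyes.get_calibration('wrist'); im=shot('wrist','w25.png')
Rm=cv2.Rodrigues(np.array(k['rvec']))[0]; print('cam pos',-Rm.T@k['tvec'], Rm[2])
cv2.imwrite('pics/w25z.png',cv2.resize(im[60:260,180:400],None,fx=3,fy=3,interpolation=cv2.INTER_CUBIC)[:,:,::-1])
```

```text
{'t': 28.8167, 'q': [-0.487, 0.5743, 0.7124, 1.8118, -0.4537, 0.9362, 0.4975], 'ee_pos': [0.6087, -0.0812, 0.0927], 'tcp_rot': [-0.0032, 0.6811, 0.7321, -0.0036], 'ft_force': [0.4553, -0.2213, 0.1853], 'opening': 0.5003}
cam pos [ 0.6047039  -0.00408548  0.23577287] [ 0.01202318 -0.30109229 -0.9535192 ]
```

View pics/w25.png

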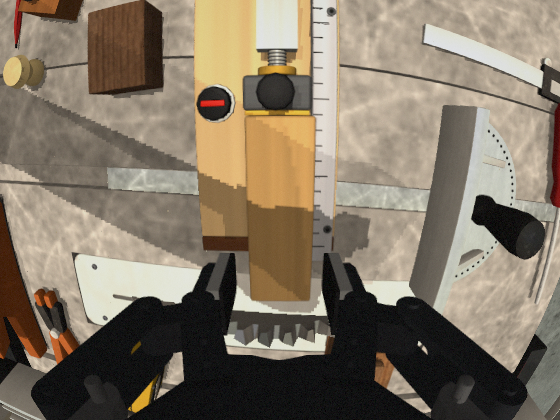

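View pics/w25z.png

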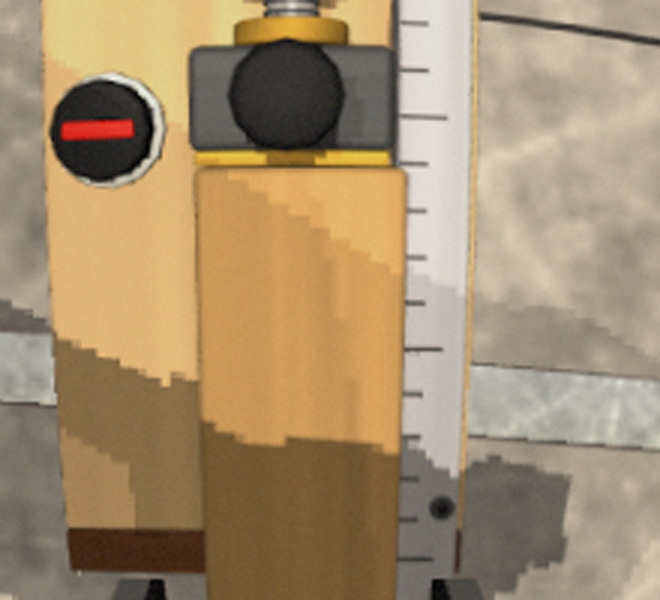

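Request:
send_rows --steps '[[[-0.3,0.05,0.15],[0,0,0],-1],[[-0.52,0.16,0.15],[0,0,0],-1],[[-0.52,0.16,0],[0,0,0],-1],[[-0.52,0.16,0],[0,0,0],-1],[[-0.52,0.16,0],[0,0,0],-1]]' --force 20

```text
t: 29.28
ee_pos: [0.5595, -0.0664, 0.0991]
tcp_rot: [0.001, 0.682, 0.732, 0.001]
ft_force: [-0.3, -0.7, 0.0]
opening: -0.002
```

Request:
send_rows --steps '[[[0,0,-0.3],[0,0,0],-1],[[0,0,-0.58],[0,0,0],-1],[[0,0,-0.58],[0,0,0],-1],[[0,0,-0.58],[0,0,0],-1]]'

```text
t: 29.62
ee_pos: [0.5588, -0.0668, 0.0397]
tcp_rot: [-0.0, 0.682, 0.731, -0.001]
ft_force: [0.3, 0.2, -0.4]
opening: 0.001
```

Run:
```python
from h import *
go([.5606,-.0649,.034],.0736-np.pi/2); shot('wrist','w26.png'); st()
```

```text
{'t': 29.6167, 'q': [-0.5089, 0.5648, 0.6791, 1.9641, -0.4949, 0.7844, 0.5249], 'ee_pos': [0.5588, -0.0668, 0.0397], 'tcp_rot': [-0.0003, 0.6819, 0.7314, -0.0007], 'ft_force': [0.3187, 0.2253, -0.3709], 'opening': 0.0014}
tool z [-1.3e-03 -6.0e-04 -1.0e+00] yaw -1.5007
shift [ 0.018  0.019 -0.057] turn 0.0006
{'t': 29.6667, 'q': [-0.5093, 0.5634, 0.6802, 1.9629, -0.495, 0.784, 0.5251], 'ee_pos': [0.5601, -0.0671, 0.0409], 'tcp_rot': [0.0009, 0.6819, 0.7314, 0.0003], 'ft_force': [-0.1961, -0.637, 0.0189], 'opening': -0.0002}
```

View pics/w26.png

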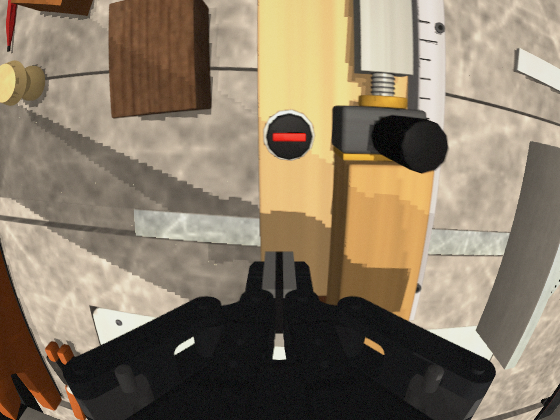

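Request:
send_rows --steps '[[[0.03,0.002,-0.07],[0,0,0],-1],[[0.05,0.004,-0.07],[0,0,0],-1],[[0.07,0.005,-0.07],[0,0,0],-1],[[0.07,0.005,-0.07],[0,0,0],-1]]'

```text
t: 30.0
ee_pos: [0.5673, -0.0658, 0.0335]
tcp_rot: [0.001, 0.682, 0.732, 0.001]
ft_force: [0.2, -0.1, 0.2]
opening: 0.002
```

Request:
send_rows --steps '[[[0.015,0.001,0],[0,0,0],-1],[[0.03,0.002,0],[0,0,0],-1],[[0.03,0.002,0],[0,0,0],-1]]'

```text
t: 30.25
ee_pos: [0.5693, -0.0656, 0.0328]
tcp_rot: [0.0, 0.682, 0.732, 0.0]
ft_force: [-0.3, 0.4, 0.3]
opening: -0.006
```

Request:
send_rows --steps '[[[0.015,0.001,0],[0,0,0],-1],[[0.03,0.002,0],[0,0,0],-1],[[0.03,0.002,0],[0,0,0],-1]]'

```text
t: 30.5
ee_pos: [0.5722, -0.0654, 0.0326]
tcp_rot: [0.0, 0.682, 0.732, 0.0]
ft_force: [0.5, 0.2, 0.1]
opening: 0.001
```

Request:
send_rows --steps '[[[0.01,0,0],[0,0,0],-1],[[0.02,0.001,0],[0,0,0],-1],[[0.02,0.001,0],[0,0,0],-1]]'

```text
t: 30.75
ee_pos: [0.5738, -0.0653, 0.0325]
tcp_rot: [-0.0, 0.682, 0.732, -0.0]
ft_force: [-1.1, -0.1, -0.1]
opening: -0.004
```

Request:
send_rows --steps '[[[0.01,0,0],[0,0,0],-1],[[0.015,0.001,0],[0,0,0],-1],[[0.015,0.001,0],[0,0,0],-1]]'

```text
t: 31.0
ee_pos: [0.574, -0.0654, 0.0324]
tcp_rot: [-0.001, 0.682, 0.731, -0.001]
ft_force: [-2.8, -0.2, 2.5]
opening: -0.001
```

Request:
send_rows --steps '[[[0.01,0,0],[0,0,0],-1],[[0.015,0.001,0],[0,0,0],-1],[[0.015,0.001,0],[0,0,0],-1]]'

```text
t: 31.25
ee_pos: [0.5741, -0.0654, 0.0321]
tcp_rot: [-0.002, 0.682, 0.731, -0.002]
ft_force: [-7.0, 1.3, 5.8]
opening: -0.003
```

Request:
send_rows --steps '[[[-0.1,0,0],[0,0,0],-1],[[-0.3,0,0],[0,0,0],-1],[[-0.3,0,0.3],[0,0,0],-1],[[-0.3,0,0.7],[0,0,0],-1],[[-0.3,0,0.8],[0,0,0],-1]]'

```text
t: 31.67
ee_pos: [0.5505, -0.0661, 0.1173]
tcp_rot: [0.004, 0.682, 0.731, 0.003]
ft_force: [1.4, -1.4, 0.7]
opening: 0.002
```

Run:
```python
from h import *
st()
# blade from top0: x px ~347 rows 150-245 ; side0 zoom
for z in (0,.03,.05): print(z,[atz('top',(347,v),z).round(3).tolist() for v in (160,190,215)])
S=lambda u,v:((u+.5)/4.5-.5+220,(v+.5)/4.5-.5+180)
# side: teeth tops
for uv in [(210,30),(270,30),(400,42)]:
    for z in (0,.03,.05): print(uv,z,atz('side',S(*uv),z).round(3).tolist())
im=cv2.imread('pics/top0.png'); cv2.imwrite('pics/blade.png',cv2.resize(im[120:270,310:420],None,fx=4,fy=4,interpolation=cv2.INTER_CUBIC))
```

```text
{'t': 31.6667, 'q': [-0.6028, 0.4245, 0.7799, 1.962, -0.3818, 0.895, 0.4431], 'ee_pos': [0.5505, -0.0661, 0.1173], 'tcp_rot': [0.0037, 0.6821, 0.7312, 0.0034], 'ft_force': [1.3925, -1.3958, 0.6502], 'opening': 0.0016}
0 [[0.684, -0.187, 0.0], [0.606, -0.186, 0.0], [0.541, -0.185, 0.0]]
0.03 [[0.677, -0.183, 0.03], [0.601, -0.182, 0.03], [0.538, -0.18, 0.03]]
0.05 [[0.673, -0.18, 0.05], [0.598, -0.179, 0.05], [0.537, -0.178, 0.05]]
(210, 30) 0 [0.643, -0.215, 0.0]
(210, 30) 0.03 [0.636, -0.178, 0.03]
(210, 30) 0.05 [0.631, -0.154, 0.05]
(270, 30) 0 [0.605, -0.219, 0.0]
(270, 30) 0.03 [0.599, -0.183, 0.03]
(270, 30) 0.05 [0.595, -0.158, 0.05]
(400, 42) 0 [0.521, -0.217, 0.0]
(400, 42) 0.03 [0.518, -0.181, 0.03]
(400, 42) 0.05 [0.516, -0.156, 0.05]
```

View pics/blade.png

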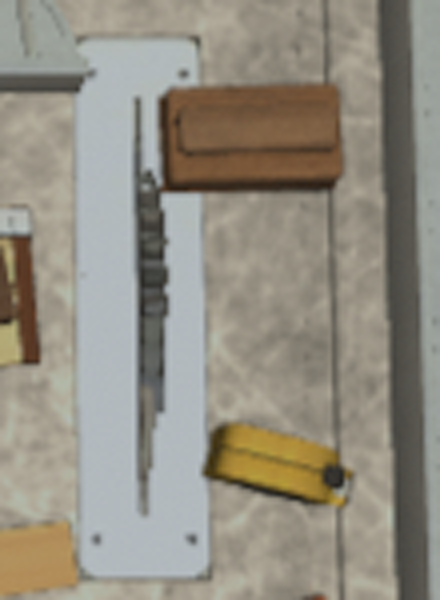

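Request:
send_rows --steps '[[[0.2,-0.3,0],[0,0,0],-1],[[0.45,-0.6,0],[0,0,0],-1],[[0.65,-0.87,0],[0,0,0],-1],[[0.65,-0.87,0],[0,0,0],-1]]'

```text
t: 32.0
ee_pos: [0.6158, -0.1604, 0.1146]
tcp_rot: [0.006, 0.684, 0.729, -0.0]
ft_force: [0.8, -0.5, -0.3]
opening: 0.001
```

Run:
```python
from h import *
eyes.camera('wrist')
go([.6153,-.1532,.036],.0736-np.pi/2); shot('wrist','w27.png'); st()
```

```text
{'t': 32.05, 'q': [-0.3792, 0.578, 0.7407, 1.7644, -0.4579, 0.9737, 0.6075], 'ee_pos': [0.6138, -0.1573, 0.1137], 'tcp_rot': [0.0034, 0.6837, 0.7297, -0.0001], 'ft_force': [0.4054, -0.2408, -0.1447], 'opening': 0.001}
tool z [ 0.0048 -0.0047 -1.    ] yaw -1.5057
shift [ 0.015  0.041 -0.777] turn 0.0013
{'t': 32.1, 'q': [-0.3814, 0.5769, 0.7389, 1.767, -0.4584, 0.975, 0.6071], 'ee_pos': [0.6126, -0.1545, 0.1129], 'tcp_rot': [0.0014, 0.6829, 0.7305, 0.0001], 'ft_force': [-1.2715, -0.1963, 0.1278], 'opening': 0.0008}
```

View pics/w27.png

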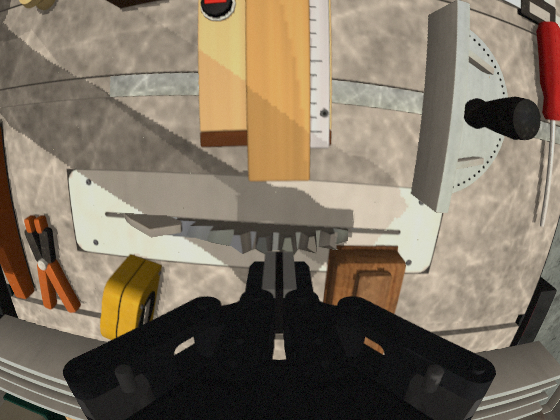

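Request:
send_rows --steps '[[[0.02,0,-0.3],[0,0,0],-1],[[0.02,0,-0.6],[0,0,0],-1],[[0.02,0,-0.72],[0,0,0],-1],[[0.02,0,-0.72],[0,0,0],-1]]'

```text
t: 32.43
ee_pos: [0.6101, -0.1491, 0.0366]
tcp_rot: [-0.004, 0.681, 0.732, -0.002]
ft_force: [0.3, 1.7, -0.3]
opening: 0.004
```

Request:
send_rows --steps '[[[0,0.02,-0.02],[0,0,0],-1],[[0,0.04,-0.02],[0,0,0],-1],[[0,0.06,-0.02],[0,0,0],-1],[[0,0.06,-0.02],[0,0,0],-1]]'

```text
t: 32.77
ee_pos: [0.6152, -0.1454, 0.0402]
tcp_rot: [0.001, 0.681, 0.732, 0.001]
ft_force: [0.4, -0.5, -0.4]
opening: -0.0
```

Request:
send_rows --steps '[[[-0.002,0.02,0],[0,0,0],-1],[[-0.003,0.04,0],[0,0,0],-1],[[-0.003,0.04,0],[0,0,0],-1]]'

```text
t: 33.02
ee_pos: [0.6138, -0.1414, 0.039]
tcp_rot: [0.0, 0.682, 0.732, 0.0]
ft_force: [-0.0, 0.4, 0.6]
opening: 0.001
```

Request:
send_rows --steps '[[[-0.001,0.01,0],[0,0,0],-1],[[-0.002,0.02,0],[0,0,0],-1],[[-0.002,0.02,0],[0,0,0],-1]]'

```text
t: 33.27
ee_pos: [0.6132, -0.14, 0.0385]
tcp_rot: [-0.0, 0.682, 0.732, -0.0]
ft_force: [-0.2, 0.0, 0.6]
opening: -0.001
```

Request:
send_rows --steps '[[[-0.001,0.01,0],[0,0,0],-1],[[-0.001,0.015,0],[0,0,0],-1],[[-0.001,0.015,0],[0,0,0],-1]]'

```text
t: 33.52
ee_pos: [0.6131, -0.1398, 0.0386]
tcp_rot: [0.001, 0.682, 0.731, -0.0]
ft_force: [0.6, -2.1, 0.5]
opening: 0.003
```

Contact at −0.140; a little more to confirm it is hard up against the stop.

Request:
send_rows --steps '[[[-0.001,0.01,0],[0,0,0],-1],[[-0.001,0.02,0],[0,0,0],-1],[[-0.001,0.02,0],[0,0,0],-1]]'

```text
t: 33.77
ee_pos: [0.6132, -0.1396, 0.0391]
tcp_rot: [0.002, 0.682, 0.731, -0.001]
ft_force: [0.9, -5.0, -0.6]
opening: 0.005
```

Request:
send_rows --steps '[[[-0.001,0.01,0],[0,0,0],-1],[[-0.001,0.01,0],[0,0,0],-1]]'

```text
t: 33.93
ee_pos: [0.6131, -0.1396, 0.0393]
tcp_rot: [0.002, 0.683, 0.731, -0.001]
ft_force: [0.7, -6.1, -0.5]
opening: 0.001
```

Request:
send_rows --steps '[[[0,-0.05,0],[0,0,0],-1],[[0,-0.13,0],[0,0,0],-1],[[0,-0.13,0.2],[0,0,0],-1],[[0,-0.13,0.6],[0,0,0],-1],[[0,-0.13,1],[0,0,0],-1]]'

```text
t: 34.35
ee_pos: [0.6109, -0.1472, 0.1374]
tcp_rot: [-0.003, 0.682, 0.732, -0.001]
ft_force: [2.3, 0.1, 0.2]
opening: 0.0
```

Request:
send_rows --steps '[[[-0.4,-0.2,0.2],[0,0,0],-1],[[-0.8,-0.3,0.4],[0,0,0],-1],[[-1,-0.3,0.5],[0,0,0],-1],[[-1,-0.3,0.5],[0,0,0],-1]]'

```text
t: 34.68
ee_pos: [0.5076, -0.1817, 0.1907]
tcp_rot: [-0.002, 0.685, 0.729, 0.001]
ft_force: [-0.2, -1.0, 0.1]
opening: -0.004
```

Request:
send_rows --steps '[[[-0.4,-0.2,0.2],[0,0,0],-1],[[-0.7,-0.3,0.4],[0,0,0],-1],[[-0.7,-0.3,0.5],[0,0,0],-1],[[-0.7,-0.3,0.5],[0,0,0],-1]]'

```text
t: 35.02
ee_pos: [0.4429, -0.2099, 0.2408]
tcp_rot: [0.001, 0.683, 0.73, 0.003]
ft_force: [1.3, -1.3, 0.2]
opening: 0.001
```

Run:
```python
from h import *
eyes.camera('wrist'); st()
f=np.load('jig.npy')
for c in ['side','top']:
    i=shot(c,c+'28.png'); x0,y0=(220,160) if c=='side' else (190,150)
    i=cv2.resize(i[y0:y0+120,x0:x0+150],None,fx=5,fy=5,interpolation=cv2.INTER_CUBIC); cv2.imwrite(f'pics/{c}28z.png',i[:,:,::-1])
```

```text
{'t': 35.0667, 'q': [-0.5545, 0.0706, 0.9626, 1.999, -0.0699, 1.1002, 0.5086], 'ee_pos': [0.444, -0.2083, 0.2398], 'tcp_rot': [0.0007, 0.6819, 0.7315, 0.0026], 'ft_force': [1.0736, 0.5067, 0.2666], 'opening': 0.002}
```

View pics/side28z.png

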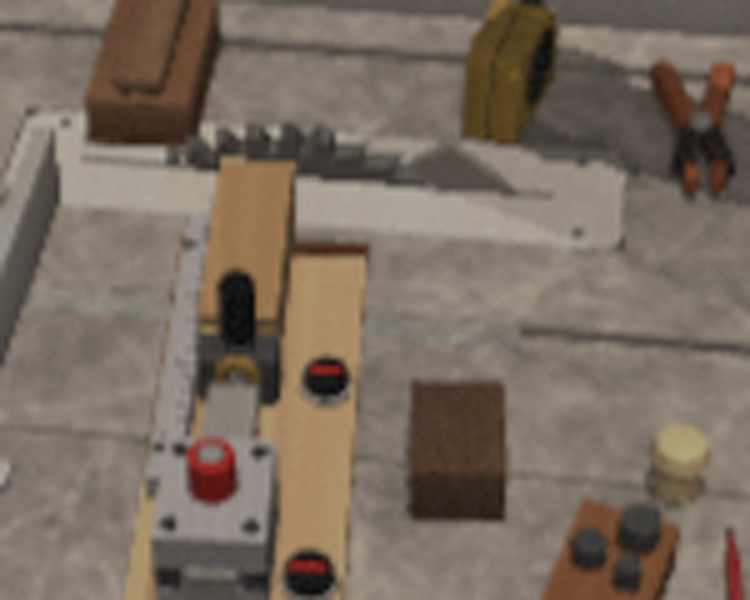

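View pics/top28z.png

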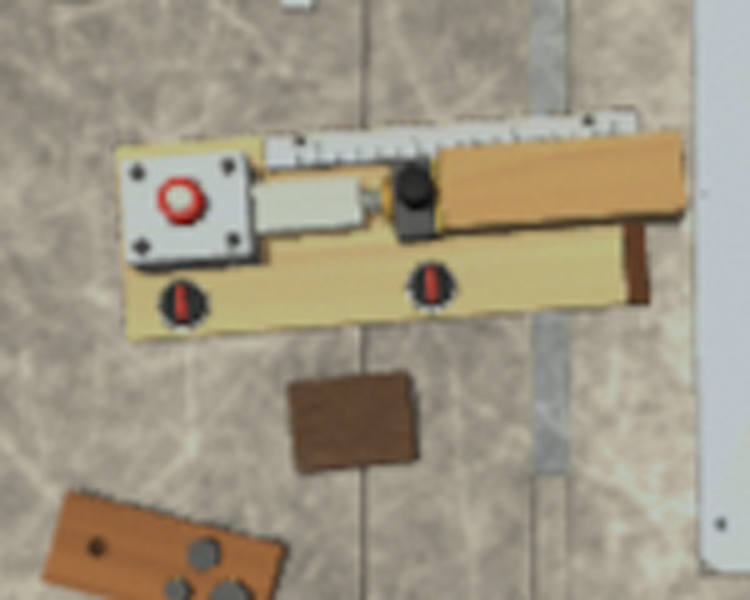

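Run:
```python
from h import *
print(workorder.finish_job()); st()
```

```text
the job is handed in; nothing more can be done
None
the job is handed in; nothing more can be done
```

The length-stop jig is set up for the next cut and the job is handed in, at about 35 s of the 72 s allowed.

- **Offcut:** the dark walnut offcut is out of the bed, lying flat on the bare table between the jig and the robot.
- **Pin and stop:** I stood the red-knobbed pin in the jig's hole and drew the stop out about 31 mm, until it stopped moving and the force rose to about 7.6 N. The side and wrist pictures then put the pin's knob within 2 mm of its fully home height.
- **Blank:** the pale blank is flat in the bed against the fence and the stop, and the gripper is well clear of it. I checked both contacts by pushing with the closed fingers. It gave less than 0.2 mm against the fence at 7 N, and about 0.4 mm or less against the stop at 6 N. The last pictures show no gap, though at that resolution they could not show one of a millimetre or so.

**Disagreements:**
- The locked stop slid back about 6 mm when the blank was pushed against it, then held firm at 10 N. That is more than the 2 mm of play given. I put it down to play in both directions plus slack between the pin and its holes, since the pin still showed home afterwards.
- The index pin was gripped slightly tilted, by about 4.5°, so I tilted the tool to straighten it before insertion.

The last side and top pictures, which covered the area around the jig, showed nothing else disturbed.

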